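# Load the battery test set, snap its lid shut and set the selector

### The job

Get the orange test set ready: lay every battery pack from the rubber mat flat in its bay, put the lid squarely on the bay and press each of its six white snap tabs fully home, working round the rim. Only once the lid is snapped shut all round, turn the selector knob clockwise until its pointer stands at the white index tick; leave the tabs up until the lid is on, and leave the phone, the jar and the screwdriver alone.

Things in the scene. Friction and masses are not known exactly. Their poses are not given: they have to be found in the camera images.
- bay (a point): centre of the bay's floor in the orange test set; the bay is an open square well 160 x 160 mm inside, walls 7 mm thick, floor 9 mm and flat rim 55 mm above the bench. It holds four packs lying down, long side along its x, one in each quarter (quarter centres 40 mm from the bay's centre in x and y); low black ribs, 3 mm thick and 8 mm high, part the quarters; the packs end below the rim
- case: the whole orange test set, fixed to the bench; origin on the bench right under the bay's centre, x from the control panel towards the bay, z up. The control panel (100 mm deep in x, 174 wide, top 40 mm above the bench) adjoins the bay on its -x side
- lid: the loose lid, about 300 g: a grey square plate 174 x 174 x 5 mm with a black round-edged locating rib 7 mm deep and 153 mm square under it, that drops into the bay with 3.5 mm play a side; it fits in any of four quarter turns. Origin at the centre of the rib's underside, z up: on the bench at the start, 48 mm above it when the plate lies on the bay's rim
- lid_handle (a point): centre of the lid's handle, a black upright bar in the middle of the plate, 70 mm long (lid x), 16 mm wide (lid y) and 34 mm high; this point is 17 mm above the plate's top and 29 mm above the lid's origin
- mat_centre (a point): centre of the top of the dark rubber mat, 200 x 180 x 2 mm, fixed to the bench, on which the packs lie at the start
- knob_grip (a point): on the selector knob's upright axis, 30 mm above the control panel (70 mm above the bench). The knob has a grip bar 52 mm long, 14 mm wide and 32 mm high (top 82 mm above the bench) over a disc 48 mm across whose top is 52 mm above the bench; this point's x axis runs along the bar towards the pointer end
- knob_pointer (a point): the tip of the knob's pointer: on top of the grip bar at the end with the white line, 26 mm from the axis
- index (a point): the aim for the pointer's tip: the point 26 mm from the knob's axis in the direction of the white raised index tick on the flat metal ring (80 mm across) around the knob. The pointer is set when its tip is over this point. Its angle differs from start to start
- knob (a joint): turn of the selector knob in rad, growing clockwise seen from above, range 0 to 3.2, light friction (0.04 N m), stays where it is left; it starts at 0 to 0.5 and must be turned clockwise, by 0.9 to 2.0 rad, to reach the tick
- pack1_centre (a point): centre of battery pack 1: a brick of four cells with a paper band, 66 mm long (its x), 34 wide, 34 high, about 180 g, loose, lying on the mat at the start; two to four packs are there, None if absent
- pack2_centre (a point): centre of battery pack 2: a brick of four cells with a paper band, 66 mm long (its x), 34 wide, 34 high, about 180 g, loose, lying on the mat at the start; two to four packs are there, None if absent
- pack3_centre (a point): centre of battery pack 3: a brick of four cells with a paper band, 66 mm long (its x), 34 wide, 34 high, about 180 g, loose, lying on the mat at the start; two to four packs are there, None if absent
- pack4_centre (a point): centre of battery pack 4: a brick of four cells with a paper band, 66 mm long (its x), 34 wide, 34 high, about 180 g, loose, lying on the mat at the start; two to four packs are there, None if absent
- tab1 (a joint): how far snap tab 1 of the lid is pressed down, in m: 0 up, 0.008 home; 7 to 8 N moves it and it stays where it is pushed. The tab is a white ribbed key, 36 mm long along the lid's edge and 20 mm wide, its middle 73 mm from the lid's centre towards its +x edge (lid axes, as of its handle). Up, its top is 11 mm above the plate (6 mm below the handle's centre point); home, 3 mm above the plate
- tab2 (a joint): how far snap tab 2 of the lid is pressed down, in m: 0 up, 0.008 home; 7 to 8 N moves it and it stays where it is pushed. The tab is a white ribbed key, 36 mm long along the lid's edge and 20 mm wide, its middle 40 mm towards +x and 73 mm towards +y of the lid's centre (lid axes, as of its handle). Up, its top is 11 mm above the plate (6 mm below the handle's centre point); home, 3 mm above the plate
- tab3 (a joint): how far snap tab 3 of the lid is pressed down, in m: 0 up, 0.008 home; 7 to 8 N moves it and it stays where it is pushed. The tab is a white ribbed key, 36 mm long along the lid's edge and 20 mm wide, its middle 40 mm towards -x and 73 mm towards +y of the lid's centre (lid axes, as of its handle). Up, its top is 11 mm above the plate (6 mm below the handle's centre point); home, 3 mm above the plate
- tab4 (a joint): how far snap tab 4 of the lid is pressed down, in m: 0 up, 0.008 home; 7 to 8 N moves it and it stays where it is pushed. The tab is a white ribbed key, 36 mm long along the lid's edge and 20 mm wide, its middle 73 mm from the lid's centre towards its -x edge (lid axes, as of its handle). Up, its top is 11 mm above the plate (6 mm below the handle's centre point); home, 3 mm above the plate
- tab5 (a joint): how far snap tab 5 of the lid is pressed down, in m: 0 up, 0.008 home; 7 to 8 N moves it and it stays where it is pushed. The tab is a white ribbed key, 36 mm long along the lid's edge and 20 mm wide, its middle 40 mm towards -x and 73 mm towards -y of the lid's centre (lid axes, as of its handle). Up, its top is 11 mm above the plate (6 mm below the handle's centre point); home, 3 mm above the plate
- tab6 (a joint): how far snap tab 6 of the lid is pressed down, in m: 0 up, 0.008 home; 7 to 8 N moves it and it stays where it is pushed. The tab is a white ribbed key, 36 mm long along the lid's edge and 20 mm wide, its middle 40 mm towards +x and 73 mm towards -y of the lid's centre (lid axes, as of its handle). Up, its top is 11 mm above the plate (6 mm below the handle's centre point); home, 3 mm above the plate
- phone: a black phone 150 x 72 x 9 mm lying on the bench, not part of the job
- flux: a small closed jar, 52 mm across and 75 mm high, not part of the job
- driver: a screwdriver 160 mm long lying on the bench, not part of the job

How it is judged:
By the outcome, as a careful person would: the job done as asked, in the order asked, and still so for the second after the job is handed in, with the robot touching nothing.
Of pack1, pack2, pack3, pack4 only 2 to 4 are there at a start; the rules pass over those that are not, and their reading is None.
At some moment in a run one of pack1, pack2, pack3, pack4 may be knocked a few centimetres aside while the robot is not near it.
It also fails if it takes over 210 s, if anything falls off the work surface, if the arm or the gripper's body presses on something with over 40 N, if the wrist force passes 120 N, or if a joint passes its speed limit or range.

### The arm

A 6-joint arm with a two-finger parallel gripper is mounted at the origin on the work surface. World frame = base frame: x ahead of the robot, y to its left, z up, the work surface at z = 0. Lengths are in m, angles in degrees, forces in N, time in s.
With the tool pointing down it reaches from about 0.4 to 0.825 m from the base axis. Payload 7 kg.
Tool frame: the origin (TCP) lies at the very end of the fingers, on their centre line; the grasp point (between the pads) lies 19 mm behind it; z points along the fingers, y is the line along which they close (so a half turn about z gives the same grasp; the last joint's range is limited). The gripper opens to 88 mm and grips with 3 to 60 N. Pads are 19 mm wide; open, the fingers measure 130 mm over their backs; the gripper's body (78 mm by 193 mm) begins 47 mm behind the grasp point.
Start: joints at [-59.124, 20.546, 0.682, 0, -70.136, -16.507], TCP at [0.167, -0.654, 0.198] pointing down, gripper open.
Joint ranges: [-176.03, 176.03], [-82.01, 121.73], [-58.28, 71.71], [-173.87, 95.51], [-174.79, -0.11], [-173.66, 173.66]. Speed limits (degrees/s): [136.94, 136.94, 172.46, 180, 180, 180].

### API

Orientations are given as [roll, pitch, yaw] about the fixed x, y, z axes, in that order (R = Rz(yaw) Ry(pitch) Rx(roll)).
In Python, from plant import ctrl gives the robot as it stands.
- The arm moves only by the tool carry_out, never from a script. Its argument "deltas" is a list that holds one entry, the list of rows, each a list of 5 numbers: the shift along the tool's x, y, z scaled (see below), then the turn about the tool's z scaled (see below), then the opening, from -1 (shut) to 1 (fully open). A call has 1 to 5 rows; each row is the pose to reach, as a shift and turn from the pose commanded when the call began, along the tool's axes at that moment, turning the shorter way round; what a row does not reach only later rows make up. The controller multiplies each number of a shift by 20 cm and each number of a turn by 2 pi rad. A row lasts 1/10 s, in which the tool goes at most 50 mm and 8.59 degrees, less where a joint would pass 70% of its speed; a pose out of reach is approached as far as the arm can. A call with a number of a shift or a turn outside -1 to 1 is refused whole. A call with a gripper value outside its range is refused whole. The fingers move at their own pace and stop on an object; the grip force is fixed at half the most. Time passes only in rows, so rows that repeat a pose let the fingers close. It gives the time, the measured TCP pose, the force, the opening and the grip force at its end, in the units of the state.
- ctrl.get_obs(): the state, without advancing time (a new reading comes with each control period).
- ctrl.snapshot(name): name is "scene" or "side" or "wrist"; returns a dict with "color" (420x560x3 uint8, red, green, blue), "camera_matrix" (3x3 intrinsics, pixels), "R" (3x3) and "t" (3): a world point X has camera coordinates R X + t. Camera axes: x right, y down, z forward; pixel columns grow to the right and rows downward; lengths in m; the calibration is good to about 2 mm. A picture is of the moment at which its call begins. There is no depth.
- ctrl.close_job(): hands the job in; it is judged then, once.
Trained networks look in a picture, given as the dict that the camera call returned (one of the last four; its "shot" number tells which), for a name from the list of things; names that differ only in an ending like _2 or _b are one class to them, and where a whole thing is asked for, a point or a joint stands for the part that bears it (a point fixed in the world has none). Each returns a list of dicts, best first, with "p" (0 to 1); they miss things now and then, are a little off and sometimes report something else, mostly with a low value. They report only what shows in the picture. A call takes as long as a camera call.
- ctrl.search_frame(picture, name): "centre" ([column, row] in pixels, amid what is visible of it).
- ctrl.silhouettes(picture, name): "mask" (420x560 bool, what is visible of it) and "centre" ([column, row] in pixels, amid what is visible of it).
- ctrl.spot_point(picture, name): "centre" ([column, row] in pixels: a listed point, or the origin of a listed thing).
The state is a dict: "clock": time; "joint_pos": joint angles; "qvel": joint speeds; "tau": joint torques, N m; "tool_pos": TCP position; "orientation": TCP orientation; "force": force on the tool from outside, world axes, zero at the start; "moment": the same for the moment, N m; "opening": finger opening in m; "gripper_force": force on a finger pad.
Only numpy, scipy, OpenCV 4.12 (cv2) and the standard library are available. Lean on these libraries where they do the work, as an engineer would, in place of code of your own. Each camera call takes 0.05 s, during which the arm holds its last target. There are 200 camera calls.

## Working session

There is one attempt and no reset: what is moved stays moved. The work goes in short steps, Python scripts to look and compute and a tool call to move; the robot and the scene stay as the last step left them, time stands still between calls to the robot, and variables do not carry over. Pictures are saved under pics/ and viewed, at most 14 in all, crops included, and the job is handed in when it is done.

Besides the shell and the picture viewer there is one more tool, called after ">>>" by a JSON object that holds its "method" and its "body". carry_out: Moves the arm, as the interface text tells. Its arguments: {"type":"object","properties":{"deltas":{"type":"array"}},"required":["deltas"]}

```bash
ls; mkdir -p pics; cat > h.py <<'E'
import numpy as np, cv2
from plant import ctrl
from scipy.spatial.transform import Rotation as Ro
def ray(p,uv):
    K,R,t=map(np.array,(p["camera_matrix"],p["R"],p["t"]))
    d=R.T@np.linalg.solve(K,[uv[0],uv[1],1]); return -R.T@t,d
def onz(p,uv,z):
    c,d=ray(p,uv); return (c+d*(z-c[2])/d[2])[:2]
def proj(p,X):
    K,R,t=map(np.array,(p["camera_matrix"],p["R"],p["t"]))
    x=K@(R@np.array(X)+t); return x[:2]/x[2]
def save(p,n): cv2.imwrite(f"pics/{n}.png",p["color"][:,:,::-1])
def tool():
    o=ctrl.get_obs(); return np.array(o["tool_pos"]),Ro.from_euler("xyz",o["orientation"],degrees=True).as_matrix()
E
python3 - <<'E'
from h import *
o=ctrl.get_obs(); print(o)
ims=[]
for n in("scene","side","wrist"):
    p=ctrl.snapshot(n); save(p,n+"0")
    print(n, "cam",-np.array(p["R"]).T@p["t"])
    for k,z in dict(bay=.009,lid_handle=.046,knob_grip=.07,knob_pointer=.082,index=.082,mat_centre=.002,pack1_centre=.019,lid=0,case=0,phone=.005,flux=.04,driver=.01).items():
        print(k,[(round(d["p"],2),np.round(d["centre"]),np.round(onz(p,d["centre"],z),3)) for d in ctrl.spot_point(p,k)][:5])
E
```

```text
pics
{'clock': 0.0, 'joint_pos': array([-5.91245993e+01,  2.05914773e+01,  6.32519832e-01, -1.95805414e-02,
       -7.01361911e+01, -1.65070932e+01]), 'qvel': array([ 0.12547476, -0.0336173 , -0.02748677,  0.03797162,  0.06165171,
       -0.02647264]), 'tau': array([ 1.90600549e-03, -5.82723534e+01,  2.93068510e+01,  6.99744433e+00,
        7.15629256e-03, -2.54959814e-04]), 'tool_pos': array([ 0.16733206, -0.65336283,  0.19731443]), 'orientation': array([ 1.79903543e+02, -9.38930605e-03, -1.65638353e+02]), 'force': array([ 0.0526205 , -0.29838917, -0.42361759]), 'moment': array([-0.02200693,  0.05912417,  0.04843107]), 'gripper_force': 0.0, 'opening': 0.08767144016947985}
scene cam [ 1.52839984 -0.37963087  0.87846361]
bay [(0.95, array([302., 226.]), array([0.608, 0.037]))]
lid_handle [(0.9, array([162., 228.]), array([ 0.538, -0.317]))]
knob_grip [(0.51, array([265., 189.]), array([ 0.498, -0.029]))]
knob_pointer [(0.78, array([272., 176.]), array([0.462, 0.003]))]
index [(0.65, array([277., 179.]), array([0.478, 0.012]))]
mat_centre [(0.94, array([363., 186.]), array([0.494, 0.28
[... 841 characters left out ...]
, 223.]), array([0.471, 0.014])), (0.42, array([325., 219.]), array([ 0.474, -0.003]))]
index [(0.65, array([318., 220.]), array([0.484, 0.011]))]
mat_centre [(0.67, array([240., 323.]), array([0.491, 0.275]))]
pack1_centre []
lid [(0.76, array([356., 186.]), array([ 0.538, -0.317]))]
case [(0.69, array([261., 235.]), array([0.618, 0.033]))]
phone [(0.78, array([203., 214.]), array([0.784, 0.049]))]
flux [(0.9, array([315., 167.]), array([ 0.652, -0.28 ]))]
driver [(0.86, array([134., 282.]), array([0.72 , 0.314]))]
wrist cam [ 0.10239516 -0.6716985   0.38580342]
bay []
lid_handle []
knob_grip []
knob_pointer []
index []
mat_centre []
pack1_centre []
lid []
case []
phone []
flux []
driver []
```

View pics/scene0.png

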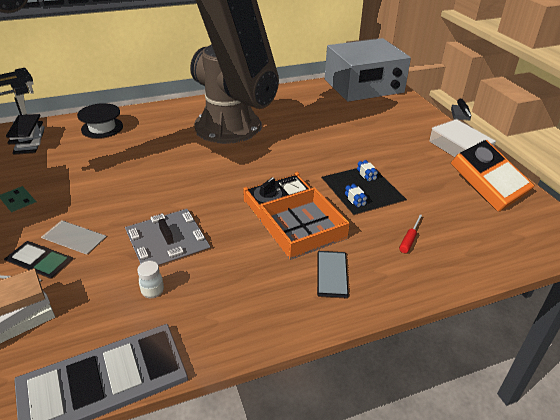

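View pics/side0.png

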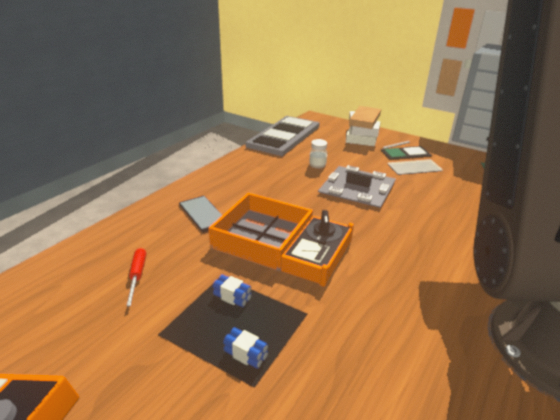

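```bash
cat >> h.py <<'E'
def plan(goals, g, start=None):
    """goals: list of (x,y,z,yaw); prints call rows (one per call; repeat n rows), all tool-down"""
    if start is None:
        P,R=tool(); yaw=np.degrees(np.arctan2(R[1,0],R[0,0])); start=(*P,yaw)
    p=np.array(start,float)
    for G in goals:
        G=np.array(G,float)
        dy=(G[3]-p[3]+180)%360-180
        n=int(max(np.ceil(np.linalg.norm(G[:3]-p[:3])/.05-.02),np.ceil(abs(dy)/8.5),1))
        m=int(np.ceil(n/5)); st=np.array([*(G[:3]-p[:3]),dy])/m
        for i in range(m):
            a=np.radians(p[3]); c,s=np.cos(a),np.sin(a)
            d=[c*st[0]+s*st[1], s*st[0]-c*st[1], -st[2]]
            print(np.round(np.array(d)/.2,3).tolist(), round(-st[3]/360,4), g, "rows",int(np.ceil(n/m)))
            p=p+st
        print("--at",np.round(p,3))
E
python3 - <<'E'
from h import *
plan([(.48,-.30,.33,-120)],1)
E
```

```text
[-0.976, 0.663, -0.329] -0.0634 1 rows 5
[-1.157, 0.233, -0.329] -0.0634 1 rows 5
--at [   0.48   -0.3     0.33 -120.  ]
```

```bash
sed -i 's|m=int(np.ceil(n/5));|m=int(max(np.ceil(n/5),np.ceil(np.linalg.norm(G[:3]-p[:3])/.2)));|' h.py
python3 - <<'E'
from h import *
plan([(.48,-.30,.33,-120)],1)
E
```

```text
[-0.651, 0.442, -0.22] -0.0422 1 rows 4
[-0.744, 0.256, -0.22] -0.0422 1 rows 4
[-0.785, 0.052, -0.22] -0.0422 1 rows 4
--at [   0.48   -0.3     0.33 -120.  ]
```

>>> {"method": "carry_out", "body": {"deltas": [[[-0.65, 0.44, -0.22, -0.042, 1], [-0.65, 0.44, -0.22, -0.042, 1], [-0.65, 0.44, -0.22, -0.042, 1], [-0.65, 0.44, -0.22, -0.042, 1]]]}}

```text
clock: 2.35
tool_pos: [0.2743, -0.5344, 0.2446]
orientation: [-179.8, 0.1, -150.3]
force: [-0.8, -0.7, 0.8]
opening: 0.0875
gripper_force: 0.0
```

>>> {"method": "carry_out", "body": {"deltas": [[[-0.74, 0.26, -0.22, -0.042, 1], [-0.74, 0.26, -0.22, -0.042, 1], [-0.74, 0.26, -0.22, -0.042, 1], [-0.74, 0.26, -0.22, -0.042, 1]]]}}

```text
clock: 2.75
tool_pos: [0.3775, -0.4161, 0.2882]
orientation: [-179.8, 0.1, -135.2]
force: [0.2, -0.9, 0.4]
opening: 0.0874
gripper_force: 0.0
```

>>> {"method": "carry_out", "body": {"deltas": [[[-0.79, 0.05, -0.22, -0.042, 1], [-0.79, 0.05, -0.22, -0.042, 1], [-0.79, 0.05, -0.22, -0.042, 1], [-0.79, 0.05, -0.22, -0.042, 1], [-0.79, 0.05, -0.22, -0.042, 1]]]}}

```text
clock: 3.25
tool_pos: [0.4817, -0.2991, 0.3305]
orientation: [-180.0, 0.0, -120.1]
force: [-0.6, 0.5, -0.5]
opening: 0.0875
gripper_force: 0.0
```

```bash
python3 - <<'E'
from h import *
print(ctrl.get_obs()["tool_pos"],ctrl.get_obs()["orientation"],ctrl.get_obs()["joint_pos"],ctrl.get_obs()["clock"])
p=ctrl.snapshot("wrist"); save(p,"w1")
for k,z in dict(lid_handle=.029,tab1=.023,flux=.04).items():
    print(k,[(round(d["p"],2),np.round(d["centre"]),np.round(onz(p,d["centre"],z),3)) for d in ctrl.spot_point(p,k)][:8])
    print(k,[(round(d["p"],2),np.round(d["centre"]),np.round(onz(p,d["centre"],z),3)) for d in ctrl.silhouettes(p,k)][:8])
plan([(.50,-.08,.33,-120)],1)
E
```

```text
[ 0.48165666 -0.29906564  0.33046676] [-1.79971810e+02  7.50144521e-03 -1.20140009e+02] [-1.20619588e+01  7.01687501e+00 -3.06138588e-01  1.62993674e-03
 -8.26478603e+01 -1.80782606e+01] 3.25
lid_handle [(0.78, array([255., 183.]), array([ 0.526, -0.312]))]
lid_handle [(0.78, array([254., 179.]), array([ 0.524, -0.318])), (0.31, array([215., 214.]), array([ 0.608, -0.301]))]Traceback (most recent call last):
  File "<stdin>", line 5, in <module>
ValueError: it knows: bay, case, driver, flux, index, knob_grip, knob_pointer, lid, lid_handle, mat_centre, pack1_centre, pack2_centre, pack3_centre, pack4_centre, phone
```

View pics/w1.png

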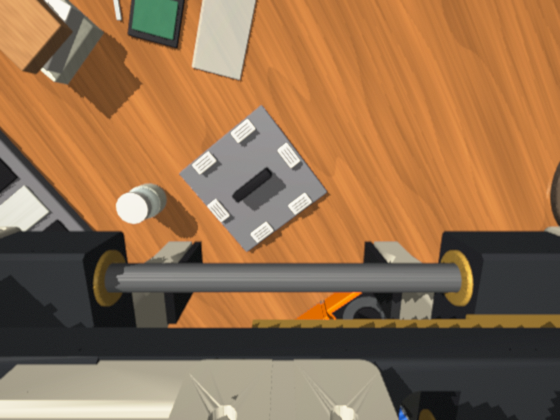

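```bash
cat > lid.py <<'E'
from h import *
from scipy.optimize import least_squares
T=np.array([[73,0],[40,73],[-40,73],[-73,0],[-40,-73],[40,-73]])/1000
def whites(img,box,amin=40,amax=900):
    u0,u1,v0,v1=box; hsv=cv2.cvtColor(img[v0:v1,u0:u1],cv2.COLOR_RGB2HSV)
    m=((hsv[...,1]<40)&(hsv[...,2]>175)).astype(np.uint8)
    n,_,s,c=cv2.connectedComponentsWithStats(cv2.morphologyEx(m,cv2.MORPH_CLOSE,np.ones((3,3))))
    return [(c[i]+[u0,v0]) for i in range(1,n) if amin<s[i,4]<amax]
def fit_lid(p,px,x0,z):
    """px: white blobs; match to nearest tab; pose x,y,yaw"""
    px=np.array(px)
    def res(q,full=False):
        c,s=np.cos(q[2]),np.sin(q[2])
        pr=np.array([proj(p,[q[0]+c*a-s*b,q[1]+s*a+c*b,z]) for a,b in T])
        D=np.linalg.norm(px[:,None]-pr[None],axis=2); j=D.argmin(1)
        return np.minimum(D.min(1),60)
    r=least_squares(res,x0,loss="soft_l1",diff_step=1e-4); return r.x,res(r.x)
E
python3 - <<'E'
from lid import *
p=ctrl.snapshot("wrist")
px=whites(p["color"],(175,335,100,255)); print(np.round(px))
a=onz(p,(235,198),.046);b=onz(p,(271,171),.046)
y=np.arctan2(*(b-a)[::-1]); print(np.degrees(y),(a+b)/2)
q,r=fit_lid(p,px,[.53,-.315,y],.022); print(q[:2],np.degrees(q[2]),r)
c,s=np.cos(q[2]),np.sin(q[2])
print([np.round(proj(p,[q[0]+c*a-s*b,q[1]+s*a+c*b,.012])) for a,b in [(.087,.087),(-.087,.087),(-.087,-.087),(.087,-.087)]])
plan([(.40,.14,.36,0)],1)
E
```

```text
[[241. 132.]
 [287. 157.]
 [202. 164.]
 [299. 205.]
 [217. 212.]
 [261. 233.]]
-173.71004141274685 [ 0.52454099 -0.3144673 ]
[ 0.53087155 -0.3131761 ] -172.32732855745854 [0.04732032 0.09259238 0.10715096 0.04243105 0.15724077 0.01450939]
[array([260., 105.]), array([177., 175.]), array([245., 253.]), array([326., 193.])]
[-0.568, 0.485, -0.05] -0.1114 1 rows 5
[-0.747, 0.006, -0.05] -0.1114 1 rows 5
[-0.575, -0.477, -0.05] -0.1114 1 rows 5
--at [ 0.4   0.14  0.36 -0.  ]
```

>>> {"method": "carry_out", "body": {"deltas": [[[-0.57, 0.485, -0.05, -0.111, 1], [-0.57, 0.485, -0.05, -0.111, 1], [-0.57, 0.485, -0.05, -0.111, 1], [-0.57, 0.485, -0.05, -0.111, 1], [-0.57, 0.485, -0.05, -0.111, 1]]]}}

```text
clock: 3.95
tool_pos: [0.4533, -0.1523, 0.3407]
orientation: [-179.9, -0.0, -79.9]
force: [-0.1, 0.2, -0.2]
opening: 0.0878
gripper_force: 0.0
```

>>> {"method": "carry_out", "body": {"deltas": [[[-0.75, 0.0, -0.05, -0.111, 1], [-0.75, 0.0, -0.05, -0.111, 1], [-0.75, 0.0, -0.05, -0.111, 1], [-0.75, 0.0, -0.05, -0.111, 1], [-0.75, 0.0, -0.05, -0.111, 1]]]}}

```text
clock: 4.45
tool_pos: [0.4282, -0.0042, 0.3504]
orientation: [-180.0, -0.0, -39.9]
force: [0.6, -1.0, 0.3]
opening: 0.0878
gripper_force: 0.0
```

>>> {"method": "carry_out", "body": {"deltas": [[[-0.575, -0.48, -0.05, -0.111, 1], [-0.575, -0.48, -0.05, -0.111, 1], [-0.575, -0.48, -0.05, -0.111, 1], [-0.575, -0.48, -0.05, -0.111, 1], [-0.575, -0.48, -0.05, -0.111, 1]]]}}

```text
clock: 4.95
tool_pos: [0.4029, 0.1432, 0.3599]
orientation: [180.0, 0.0, 0.0]
force: [-0.6, -0.5, -0.2]
opening: 0.0875
gripper_force: 0.0
```

```bash
python3 - <<'E'
from h import *
o=ctrl.get_obs(); print(o["tool_pos"],o["orientation"],o["joint_pos"],o["clock"])
p=ctrl.snapshot("wrist"); save(p,"w2")
for k,z in dict(bay=.009,knob_grip=.07,knob_pointer=.082,index=.082,mat_centre=.002,pack1_centre=.019,pack2_centre=.019).items():
    print(k,[(round(d["p"],2),np.round(d["centre"]),np.round(onz(p,d["centre"],z),3)) for d in ctrl.spot_point(p,k)][:8])
E
```

```text
[0.40289488 0.14315186 0.35993308] [1.79974518e+02 2.63821103e-02 4.30927231e-02] [ 4.62117337e+01 -7.67108785e+00 -1.12249958e+01 -1.38677017e-03
 -8.64827451e+01  4.38314504e+01] 4.95
bay [(0.7, array([348.,  40.]), array([0.605, 0.039]))]
knob_grip [(0.82, array([390., 124.]), array([ 0.478, -0.018]))]
knob_pointer [(0.79, array([376., 134.]), array([0.465, 0.006]))]
index [(0.89, array([375., 126.]), array([0.476, 0.007]))]
mat_centre [(0.89, array([202., 111.]), array([0.5  , 0.275]))]
pack1_centre []
pack2_centre [(0.87, array([227.,  84.]), array([0.541, 0.229]))]
```

View pics/w2.png

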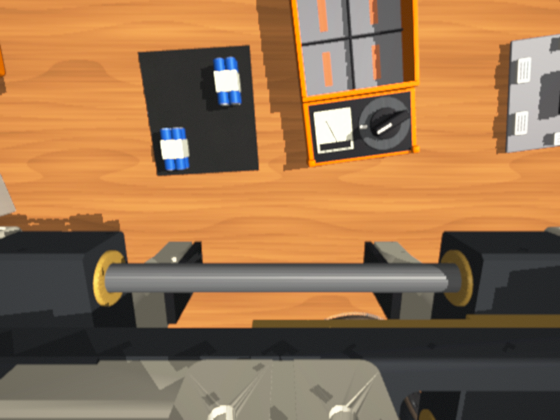

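```bash
cat > box.py <<'E'
from h import *
from scipy.optimize import minimize
def hullmask(p,q,L=.066,W=.034,z0=.002,z1=.036):
    c,s=np.cos(q[2]),np.sin(q[2])
    pts=[proj(p,[q[0]+c*a-s*b,q[1]+s*a+c*b,z]) for a in(-L/2,L/2) for b in(-W/2,W/2) for z in(z0,z1)]
    h=cv2.convexHull(np.float32(pts)); m=np.zeros((420*4,560*4),np.uint8)
    cv2.fillConvexPoly(m,np.int32(np.round(h*4+1.5)),255); return cv2.resize(m,(560,420),interpolation=cv2.INTER_AREA)/255.
def packs(p,z0=.002,x0yaw=0,roi=None):
    hsv=cv2.cvtColor(p["color"],cv2.COLOR_RGB2HSV)
    blue=((hsv[...,0]>105)&(hsv[...,0]<130)&(hsv[...,1]>130)&(hsv[...,2]>60)).astype(np.uint8)
    n,l,s,c=cv2.connectedComponentsWithStats(cv2.dilate(cv2.morphologyEx(blue,cv2.MORPH_CLOSE,np.ones((15,15))),np.ones((1,1))))
    out=[]
    for i in range(1,n):
        if s[i,4]<300 or (roi and not(roi[0]<c[i,0]<roi[1] and roi[2]<c[i,1]<roi[3])): continue
        M=(l==i).astype(float); xy=onz(p,c[i],z0+.02)
        f=lambda q:-np.minimum(M,hullmask(p,q,z0=z0,z1=z0+.034)).sum()/np.maximum(M,hullmask(p,q,z0=z0,z1=z0+.034)).sum()
        best=min((minimize(f,[*xy,y],method="Nelder-Mead",options=dict(initial_simplex=np.array([[*xy,y]]*4)+np.vstack([np.zeros(3),np.diag([.01,.01,.2])]))) for y in np.radians([0,45,90,135])),key=lambda r:r.fun)
        out.append((np.round(best.x[:2],4),round((np.degrees(best.x[2])+90)%180-90,1),round(-best.fun,3),np.round(c[i])))
    return out
E
python3 - <<'E'
from box import *
p=ctrl.snapshot("wrist")
for r in packs(p): print(r)
# rough case view plan
plan([(.47,.10,.38,0)],1)
E
```

```text
[0.335, 0.208, -0.099] -0.0014 1 rows 2
--at [0.47 0.1  0.38 0.  ]
```

```bash
python3 - <<'E'
from h import *
im=cv2.imread("pics/w2.png"); hsv=cv2.cvtColor(im,cv2.COLOR_BGR2HSV)
print(hsv[[62,98,135,165],[228,228,174,174]])
b=(hsv[...,0]>100)&(hsv[...,0]<130)&(hsv[...,1]>100)
n,l,s,c=cv2.connectedComponentsWithStats(b.astype(np.uint8)); print([ (s[i,4],c[i].round()) for i in range(n) if s[i,4]>30])
E
```

```text
[[108 205 214]
 [109 210 163]
 [108 210 215]
 [108 210 210]]
[(np.int32(234046), array([280., 210.])), (np.int32(306), array([225.,  63.])), (np.int32(290), array([229.,  97.])), (np.int32(279), array([173., 133.])), (np.int32(279), array([176., 164.]))]
```

```bash
sed -i 's/(15,15)/(25,25)/' box.py; python3 - <<'E'
from box import *
p=ctrl.snapshot("wrist")
for r in packs(p): print(r)
E
```

```text
(array([0.5436, 0.2283]), np.float64(4.5), np.float64(0.881), array([226.,  82.]))
(array([0.44, 0.32]), np.float64(2.5), np.float64(0.874), array([174., 150.]))
```

>>> {"method": "carry_out", "body": {"deltas": [[[0.335, 0.21, -0.1, 0, 1], [0.335, 0.21, -0.1, 0, 1], [0.335, 0.21, -0.1, 0, 1]]]}}

```text
clock: 5.75
tool_pos: [0.4723, 0.099, 0.3802]
orientation: [179.9, 0.0, -0.6]
force: [0.2, -1.0, -0.8]
opening: 0.0875
gripper_force: 0.0
```

```bash
python3 - <<'E'
from h import *
o=ctrl.get_obs(); print(o["tool_pos"],o["orientation"])
p=ctrl.snapshot("wrist"); save(p,"w3")
for k,z in dict(bay=.009,case=0,knob_grip=.07,knob_pointer=.082,index=.082).items():
    print(k,[(round(d["p"],2),np.round(d["centre"]),np.round(onz(p,d["centre"],z),4)) for d in ctrl.spot_point(p,k)][:8])
hsv=cv2.cvtColor(p["color"],cv2.COLOR_RGB2HSV)
for d in ctrl.silhouettes(p,"case")[:1]:
    m=d["mask"].astype(np.uint8); print(d["p"],m.sum())
    h=cv2.convexHull(np.argwhere(m)[:,::-1].astype(np.int32)); print(cv2.approxPolyDP(h,4,True)[:,0].tolist())
E
```

```text
[0.47233578 0.09897075 0.38022843] [ 1.79936234e+02  6.34272453e-03 -5.62435127e-01]
bay [(0.94, array([314.,  89.]), array([0.6061, 0.0416]))]
case [(0.82, array([318.,  91.]), array([0.6031, 0.0335]))]
knob_grip [(0.69, array([353., 168.]), array([ 0.4799, -0.0165])), (0.66, array([206., 130.]), array([0.5402, 0.214 ]))]
knob_pointer [(0.95, array([342., 178.]), array([0.4652, 0.003 ]))]
index [(0.77, array([340., 169.]), array([0.4799, 0.0074]))]
0.61 18705
[[382, 191], [282, 205], [257, 30], [372, 13]]
```

View pics/w3.png

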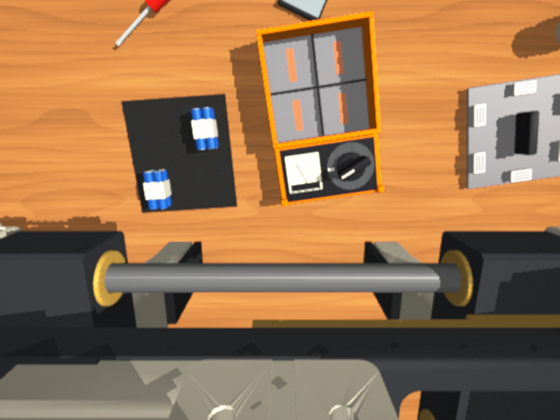

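```bash
cat > case.py <<'E'
from box import *
def fitcase(p,M,q0):
    def model(q):
        return np.maximum(hullmask(p,q[:3],.174,.174,0,.055), hullmask(p,[q[0]-.137*np.cos(q[2]),q[1]-.137*np.sin(q[2]),q[2]],.1,.174,0,.04))
    f=lambda q:-np.minimum(M,model(q)).sum()/np.maximum(M,model(q)).sum()
    r=minimize(f,q0,method="Nelder-Mead",options=dict(initial_simplex=np.array([q0]*4)+np.vstack([np.zeros(3),np.diag([.01,.01,.1])])))
    return r.x,-r.fun
def casemask(p,box):
    hsv=cv2.cvtColor(p["color"],cv2.COLOR_RGB2HSV); m=((hsv[...,0]>8)&(hsv[...,0]<22)&(hsv[...,1]>215)&(hsv[...,2]>110)).astype(np.uint8)
    b=np.zeros_like(m); b[box[2]:box[3],box[0]:box[1]]=1; m*=b
    n,l,s,c=cv2.connectedComponentsWithStats(m); m=(l==1+s[1:,4].argmax()).astype(np.uint8)
    h=cv2.convexHull(np.argwhere(m)[:,::-1].astype(np.int32)); o=np.zeros_like(m); cv2.fillConvexPoly(o,h,1); return o.astype(float),h
E
python3 - <<'E'
from case import *
p=ctrl.snapshot("wrist")
M,h=casemask(p,(240,400,0,215)); print(M.sum(),cv2.approxPolyDP(h,3,True)[:,0].tolist())
for q0 in ([.605,.04,.12],):
    q,s=fitcase(p,M,q0); print(q,np.degrees(q[2]),s)
c,s=np.cos(q[2]),np.sin(q[2])
W=lambda a,b,z:np.round(proj(p,[q[0]+c*a-s*b,q[1]+s*a+c*b,z]),1)
print("cross",W(0,0,.017),"inner rim corners",[W(a,b,.055) for a,b in[(.08,.08),(.08,-.08)]],"inner at floor",[W(a,b,.009) for a,b in[(.08,.08),(-.08,.08)]])
for X,n in(([.4775,-.017,.07],"knob"),):
    d=np.array(X[:2])-q[:2]; print("knob in case",c*d[0]+s*d[1],-s*d[0]+c*d[1])
for r in packs(p,roi=(0,250,0,260)): print(r)
hsv=cv2.cvtColor(p["color"],cv2.COLOR_RGB2HSV)
cv2.imwrite("pics/c3.png",cv2.resize(p["color"][0:220,240:400,::-1],None,fx=3.6,fy=2.72*1.0,interpolation=cv2.INTER_CUBIC))
E
```

```text
20186.0 [[383, 190], [283, 203], [258, 28], [374, 10]]
[0.60910821 0.03741077 0.13468886] 7.71710317610244 0.9840715394377242
cross [319.   84.4] inner rim corners [array([262.2,  31.7]), array([370.1,  14.6])] inner at floor [array([264. ,  40.4]), array([278.2, 140.3])]
knob in case -0.13772263988878597 -0.036245364752672975
(array([0.5426, 0.2281]), np.float64(4.7), np.float64(0.888), array([206., 126.]))
(array([0.4397, 0.3198]), np.float64(2.9), np.float64(0.815), array([158., 188.]))
```

View pics/c3.png

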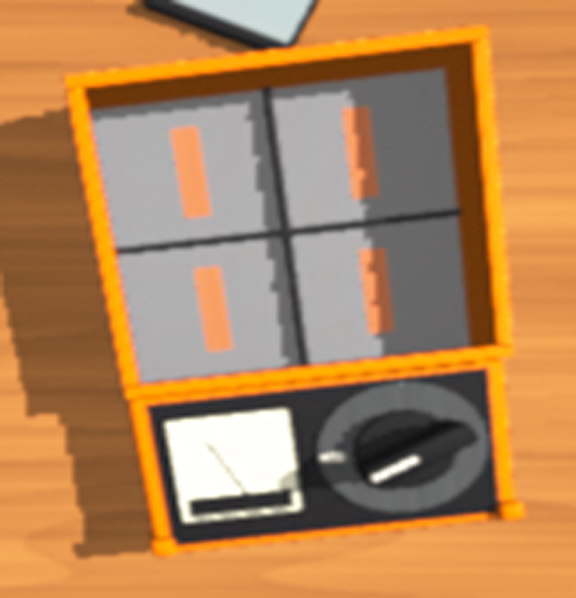

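```bash
python3 - <<'E'
from h import *
plan([(.5426,.2281,.20,4.7),(.5426,.2281,.014,4.7)],1)
E
```

```text
[0.181, -0.32, 0.451] -0.007 1 rows 3
[0.195, -0.312, 0.451] -0.007 1 rows 3
--at [0.543 0.228 0.2   4.7  ]
[0.0, 0.0, 0.93] -0.0 1 rows 4
--at [0.543 0.228 0.014 4.7  ]
```

>>> {"method": "carry_out", "body": {"deltas": [[[0.18, -0.32, 0.45, -0.007, 1], [0.18, -0.32, 0.45, -0.007, 1], [0.18, -0.32, 0.45, -0.007, 1]]]}}

```text
clock: 6.45
tool_pos: [0.5051, 0.1654, 0.2859]
orientation: [179.9, 0.3, 2.2]
force: [-0.1, -0.4, -1.8]
opening: 0.0879
gripper_force: 0.0
```

>>> {"method": "carry_out", "body": {"deltas": [[[0.195, -0.31, 0.45, -0.007, 1], [0.195, -0.31, 0.45, -0.007, 1], [0.195, -0.31, 0.45, -0.007, 1]]]}}

```text
clock: 6.75
tool_pos: [0.542, 0.2285, 0.1962]
orientation: [179.9, 0.3, 4.7]
force: [-0.8, -1.2, -0.6]
opening: 0.0878
gripper_force: 0.0
```

>>> {"method": "carry_out", "body": {"deltas": [[[0, 0, 0.6, 0, 1], [0, 0, 0.6, 0, 1], [0, 0, 0.6, 0, 1], [0, 0, 0.6, 0, 1]]]}}

```text
clock: 7.15
tool_pos: [0.5413, 0.2262, 0.0779]
orientation: [179.8, 0.3, 4.7]
force: [0.1, -0.4, 0.1]
opening: 0.0872
gripper_force: 0.0
```

```bash
python3 - <<'E'
from box import *
o=ctrl.get_obs(); print(o["tool_pos"],o["orientation"],o["force"])
p=ctrl.snapshot("side"); save(p,"s4")
for k in("pack1_centre","pack2_centre"):print([(d["p"],onz(p,d["centre"],.019)) for d in ctrl.spot_point(p,k)])
P=o["tool_pos"]; print("tcp px",proj(p,P))
for r in packs(p): print(r)
plan([(.5426,.2281,.014,4.7)],1)
E
```

```text
[0.54128757 0.22615263 0.07785585] [179.82411015   0.25302739   4.65471479] [ 0.05892169 -0.39622384  0.06862569]
[]
[(0.82, array([0.53628401, 0.23542752])), (0.48, array([ 0.51989273, -0.08200108]))]
tcp px [233.206615   265.07880081]
(array([ 0.2862, -3.3342]), np.float64(-30.3), np.float64(0.199), array([554.,  37.]))
(array([0.448 , 0.3209]), np.float64(-9.3), np.float64(0.533), array([243., 345.]))
[-0.009, 0.0, 0.343] -0.0 1 rows 2
--at [0.543 0.228 0.014 4.7  ]
```

View pics/s4.png

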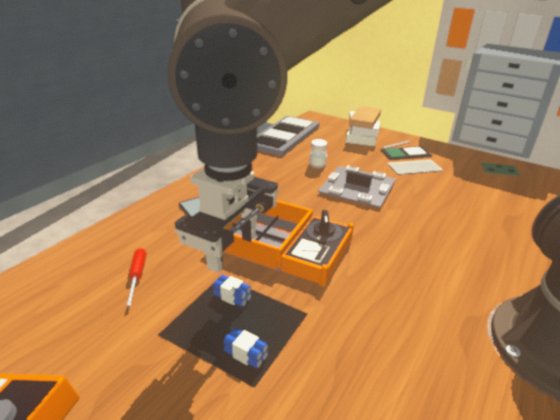

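Gripper fingers straddle pack A (232,290) with pack B at (246,347) unmoved. Descend and grip.

>>> {"method": "carry_out", "body": {"deltas": [[[0, 0, 0.16, 0, 1], [0, 0, 0.32, 0, 1], [0, 0, 0.32, 0, 1]]]}}

```text
clock: 7.6
tool_pos: [0.5418, 0.2265, 0.015]
orientation: [179.9, 0.2, 4.6]
force: [-1.2, -0.1, -0.4]
opening: 0.0877
gripper_force: 0.0
```

>>> {"method": "carry_out", "body": {"deltas": [[[0, 0, 0, 0, -1], [0, 0, 0, 0, -1], [0, 0, 0, 0, -1], [0, 0, 0, 0, -1], [0, 0, 0, 0, -1]]]}}

```text
clock: 8.1
tool_pos: [0.5434, 0.2276, 0.017]
orientation: [-180.0, -0.1, 4.7]
force: [0.2, -0.7, 0.2]
opening: 0.0533
gripper_force: 0.0
```

>>> {"method": "carry_out", "body": {"deltas": [[[0, 0, 0, 0, -1], [0, 0, 0, 0, -1], [0, 0, -0.25, 0, -1], [0, 0, -0.5, 0, -1], [0, 0, -0.5, 0, -1]]]}}

```text
clock: 8.6
tool_pos: [0.547, 0.2297, 0.1236]
orientation: [-179.7, -0.6, 4.7]
force: [0.3, 0.4, -0.9]
opening: 0.0129
gripper_force: 0.0
```

```bash
python3 - <<'E'
from h import *
o=ctrl.get_obs(); print(o["opening"],o["gripper_force"],o["tool_pos"],o["clock"])
b=np.array([.6065,.0375]);a=np.radians(7.7);c,s=np.cos(a),np.sin(a)
t=b+[c*.040-s*.036,s*.040+c*.036]; print(t)
plan([(*t,.13,7.7),(*t,.026,7.7)],-1)
E
```

```text
0.012930517944107977 0.0 [0.54703317 0.22974645 0.12359946] 8.6
[0.64131583 0.07853484]
[0.407, 0.792, -0.032] -0.0082 -1 rows 4
--at [0.641 0.079 0.13  7.7  ]
[0.0, 0.0, 0.52] -0.0 -1 rows 3
--at [0.641 0.079 0.026 7.7  ]
```

>>> {"method": "carry_out", "body": {"deltas": [[[0, 0, -0.5, 0, 1], [0, 0, -0.6, 0, 1], [-0.6, 0.0, -0.8, 0, 1], [-0.6, 0, -0.8, 0, 1], [-0.6, 0, -0.8, 0, 1]]]}}

```text
clock: 9.1
tool_pos: [0.4218, 0.2172, 0.2779]
orientation: [-179.9, -0.1, 4.6]
force: [0.8, 1.0, 0.6]
opening: 0.0477
gripper_force: 0.0
```

```bash
python3 - <<'E'
from box import *
p=ctrl.snapshot("wrist"); save(p,"w5")
o=ctrl.get_obs(); print(o["tool_pos"],o["opening"])
for r in packs(p,roi=(0,300,0,260)): print(r)
E
```

```text
[0.41989161 0.21688312 0.28068516] 0.05165696952545431
(array([0.5462, 0.233 ]), np.float64(-7.8), np.float64(0.259), array([281.,  66.]))
(array([0.4975, 0.2246]), np.float64(4.8), np.float64(0.284), array([280., 106.]))
(array([0.4396, 0.32  ]), np.float64(4.2), np.float64(0.886), array([210., 160.]))
```

View pics/w5.png

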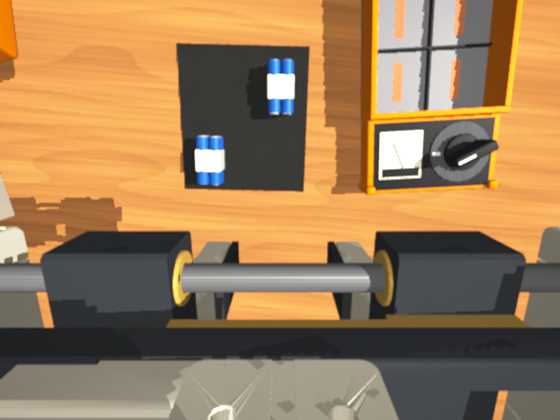

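```bash
sed -i 's/(25,25)/(29,29)/' box.py; python3 - <<'E'
from box import *
p=ctrl.snapshot("wrist")
r=packs(p,roi=(0,300,0,260)); print(r)
a=[x for x in r if x[3][0]>250][0]
plan([(*a[0],.10,a[1]),(*a[0],.014,a[1])],1)
E
```

```text
[(array([0.5423, 0.2281]), np.float64(4.4), np.float64(0.952), array([281.,  85.])), (array([0.4394, 0.3201]), np.float64(2.8), np.float64(0.924), array([211., 159.]))]
[0.302, -0.001, 0.449] 0.0005 1 rows 3
[0.302, -0.002, 0.449] 0.0005 1 rows 3
--at [0.542 0.228 0.1   4.4  ]
[0.0, 0.0, 0.43] -0.0 1 rows 2
--at [0.542 0.228 0.014 4.4  ]
```

>>> {"method": "carry_out", "body": {"deltas": [[[0.6, 0, 0.5, 0, 0.5], [0.6, 0, 0.9, 0, 0.5], [0.6, 0, 0.9, 0, 0.5], [0.6, 0, 0.9, 0, 0.5], [0.6, 0, 0.9, 0, 0.5]]]}}

```text
clock: 9.7
tool_pos: [0.5426, 0.2256, 0.0904]
orientation: [179.8, 0.4, 4.6]
force: [-0.3, 0.1, 0.6]
opening: 0.0653
gripper_force: 0.0
```

>>> {"method": "carry_out", "body": {"deltas": [[[0, 0, 0.22, 0, 0.5], [0, 0, 0.42, 0, 0.5], [0, 0, 0.42, 0, 0.5], [0, 0, 0.42, 0, 0.5]]]}}

```text
clock: 10.1
tool_pos: [0.5432, 0.227, 0.012]
orientation: [179.9, 0.1, 4.7]
force: [-1.0, 0.3, 0.4]
opening: 0.0659
gripper_force: 0.0
```

>>> {"method": "carry_out", "body": {"deltas": [[[0, 0, 0, 0, -1], [0, 0, 0, 0, -1], [0, 0, 0, 0, -1], [0, 0, 0, 0, -1], [0, 0, 0, 0, -1]]]}}

```text
clock: 10.6
tool_pos: [0.5433, 0.2276, 0.013]
orientation: [-180.0, -0.1, 4.7]
force: [0.1, -0.5, -0.5]
opening: 0.0315
gripper_force: 0.0
```

>>> {"method": "carry_out", "body": {"deltas": [[[0, 0, 0, 0, -1], [0, 0, 0, 0, -1], [0, 0, 0, 0, -1], [0, 0, 0, 0, -1], [0, 0, 0, 0, -1]]]}}

```text
clock: 11.1
tool_pos: [0.543, 0.2273, 0.0122]
orientation: [180.0, 0.0, 4.6]
force: [-0.2, 0.7, -0.9]
opening: 0.0003
gripper_force: 0.0
```

>>> {"method": "carry_out", "body": {"deltas": [[[0, 0, -0.2, 0, -1], [0, 0, -0.4, 0, -1], [0, 0, -0.6, 0, -1], [0, 0, -0.6, 0, -1]]]}}

```text
clock: 11.5
tool_pos: [0.5463, 0.2293, 0.1385]
orientation: [-179.7, -0.5, 4.7]
force: [0.6, -0.4, 0.6]
opening: 0.0004
gripper_force: 0.0
```

```bash
python3 - <<'E'
from h import *
o=ctrl.get_obs(); print(o["opening"],o["gripper_force"],o["tool_pos"],o["clock"])
b=np.array([.6065,.0375]);a=np.radians(7.7);c,s=np.cos(a),np.sin(a)
t=b+[c*.040-s*.036,s*.040+c*.036]; print(t)
plan([(*t,.13,7.7),(*t,.026,7.7)],-1)
E
```

```text
0.0003937922188953525 0.0 [0.54627146 0.22931637 0.13848255] 11.5
[0.64131583 0.07853484]
[0.412, 0.79, 0.042] -0.0083 -1 rows 4
--at [0.641 0.079 0.13  7.7  ]
[0.0, 0.0, 0.52] -0.0 -1 rows 3
--at [0.641 0.079 0.026 7.7  ]
```

>>> {"method": "carry_out", "body": {"deltas": [[[-0.3, 0, -0.25, 0, 1], [-0.6, 0.0, -0.5, 0, 1], [-0.6, 0, -0.7, 0, 1], [-0.6, 0, -0.7, 0, 1], [-0.6, 0, -0.7, 0, 1]]]}}

```text
clock: 12.0
tool_pos: [0.4238, 0.2188, 0.2778]
orientation: [-179.7, -0.4, 4.7]
force: [-0.5, 0.4, -0.4]
opening: 0.035
gripper_force: 0.0
```

```bash
python3 - <<'E'
from box import *
p=ctrl.snapshot("wrist"); save(p,"w6")
q=ctrl.snapshot("side"); save(q,"s6")
o=ctrl.get_obs(); print(o["tool_pos"],o["opening"])
r=packs(p,roi=(0,300,0,260)); print(r)
for k in("pack1_centre","pack2_centre"):
  for im in(p,q): print([(round(d["p"],2),onz(im,d["centre"],.019)) for d in ctrl.spot_point(im,k)])
# where gripper closing plane lies: project TCP in side view history
cv2.imwrite("pics/c6.png",np.hstack([p["color"][20:230,150:400],q["color"][230:440,150:400][:190] if 0 else np.pad(q["color"][210:420,150:400],((0,0),(0,0),(0,0)))])[:,:,::-1])
E
```

```text
[0.42325444 0.21807362 0.27327006] 0.04322665257714782
[(array([0.5427, 0.2282]), np.float64(4.1), np.float64(0.96), array([283.,  89.])), (array([0.4397, 0.3203]), np.float64(4.0), np.float64(0.912), array([212., 162.]))]
[]
[]
[(0.76, array([0.53996364, 0.22796299]))]
[(0.98, array([0.54175845, 0.22529103])), (0.64, array([0.49147802, 0.28368955]))]
```

View pics/c6.png

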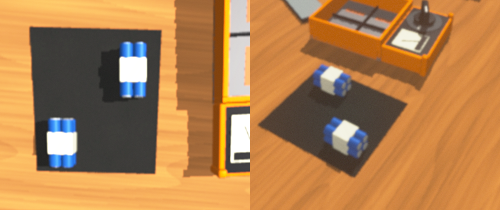

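>>> {"method": "carry_out", "body": {"deltas": [[[0.6, 0, 0.4, 0, 0.5], [0.6, 0, 0.8, 0, 0.5], [0.6, 0, 0.9, 0, 0.5], [0.6, 0, 0.9, 0, 0.5], [0.6, 0, 0.9, 0, 0.5]]]}}

```text
clock: 12.8
tool_pos: [0.5421, 0.2251, 0.0858]
orientation: [179.7, 0.4, 4.5]
force: [-0.7, -0.9, 0.2]
opening: 0.066
gripper_force: 0.0
```

>>> {"method": "carry_out", "body": {"deltas": [[[0, 0, 0.2, 0, 0.5], [0, 0, 0.4, 0, 0.5], [0, 0, 0.4, 0, 0.5], [0, 0, 0.4, 0, 0.5]]]}}

```text
clock: 13.2
tool_pos: [0.5429, 0.2267, 0.0115]
orientation: [179.9, 0.1, 4.7]
force: [0.9, 0.2, 0.4]
opening: 0.0659
gripper_force: 0.0
```

```bash
python3 - <<'E'
from h import *
q=ctrl.snapshot("side"); P,R=tool(); print(P,ctrl.get_obs()["opening"])
w=ctrl.snapshot("scene")
for im in(q,w): print([proj(im,P+R[:,1]*d).round() for d in(-.033,0,.033)])
a=proj(q,P).astype(int); b=proj(w,P).astype(int)
A=q["color"][a[1]-75:a[1]+75,a[0]-65:a[0]+65]; B=w["color"][b[1]-75:b[1]+75,b[0]-65:b[0]+65]
cv2.imwrite("pics/c7.png",cv2.resize(np.hstack([A,B])[:,:,::-1],None,fx=3,fy=3,interpolation=cv2.INTER_CUBIC)); print(a,b)
E
```

```text
[0.54388671 0.22760019 0.01310789] 0.06548252816190657
[array([223., 302.]), array([233., 291.]), array([242., 281.])]
[array([364., 194.]), array([354., 197.]), array([345., 200.])]
[232 291] [354 196]
```

View pics/c7.png

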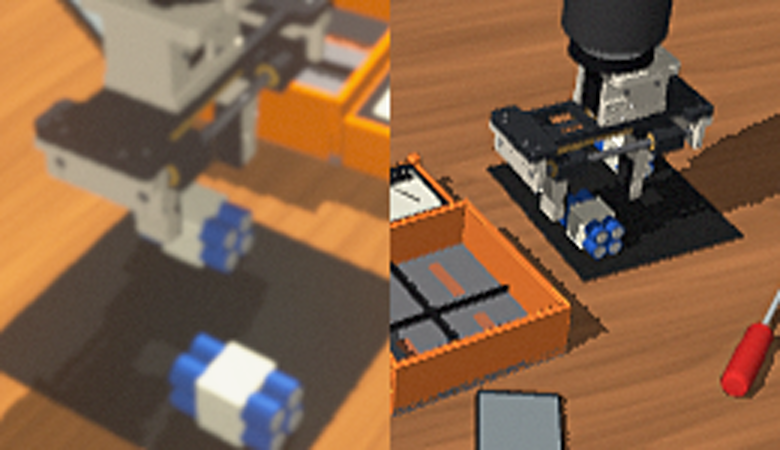

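```bash
python3 - <<'E'
from h import *
q=ctrl.snapshot("side");w=ctrl.snapshot("scene"); P,R=tool()
for z in(.013,.025,.04,.05):
    X=np.array([*P[:2],z])
    print(z,[((proj(q,X+R[:,1]*d)-[167,216])*3).round() for d in(-.043,.043)],[((proj(w,X+R[:,1]*d)-[289,121])*3+[390,0]).round() for d in(-.043,.043)])
print(ctrl.get_obs()["joint_pos"])
E
```

```text
0.013 [array([157., 269.]), array([233., 188.])] [array([625., 217.]), array([549., 239.])]
0.025 [array([155., 254.]), array([233., 174.])] [array([627., 207.]), array([550., 229.])]
0.04 [array([154., 236.]), array([232., 156.])] [array([629., 194.]), array([551., 216.])]
0.05 [array([153., 224.]), array([232., 144.])] [array([630., 186.]), array([552., 208.])]
[ 4.17342041e+01  2.28474390e+01 -2.29693209e+01  2.46645169e-02
 -4.39788294e+01  5.29200643e+01]
```

>>> {"method": "carry_out", "body": {"deltas": [[[0, 0, 0.05, 0, 0.5], [0, 0, 0.1, 0, 0.5], [0, 0, 0.125, 0, 0.5], [0, 0, 0.125, 0, 0.5]]]}}

```text
clock: 13.8
tool_pos: [0.5423, 0.2268, -0.0139]
orientation: [179.9, 0.1, 4.6]
force: [-0.1, 0.2, 0.1]
opening: 0.0658
gripper_force: 0.0
```

>>> {"method": "carry_out", "body": {"deltas": [[[0, 0, 0, 0, -1], [0, 0, 0, 0, -1], [0, 0, 0, 0, -1], [0, 0, 0, 0, -1], [0, 0, 0, 0, -1]]]}}

```text
clock: 14.3
tool_pos: [0.5433, 0.2276, -0.0125]
orientation: [-180.0, -0.0, 4.7]
force: [-1.2, 1.0, 0.8]
opening: 0.0336
gripper_force: 30.0
```

>>> {"method": "carry_out", "body": {"deltas": [[[0, 0, 0, 0, -1], [0, 0, 0, 0, -1], [0, 0, 0, 0, -1]]]}}

```text
clock: 14.6
tool_pos: [0.5433, 0.2276, -0.0125]
orientation: [-180.0, -0.0, 4.7]
force: [-0.5, 2.2, 1.8]
opening: 0.0335
gripper_force: 30.0
```

```bash
python3 - <<'E'
from h import *
b=np.array([.6065,.0375]);a=np.radians(7.7);c,s=np.cos(a),np.sin(a)
t=b+[c*.040-s*.037,s*.040+c*.037]; print(t)
P,R=tool()
plan([(*P[:2],.08,4.7),(*t,.08,7.7),(*t,-.004,7.7)],-1)
E
```

```text
[0.64118184 0.07952583]
[0.0, 0.0, -0.462] -0.0001 -1 rows 2
--at [0.543 0.228 0.08  4.7  ]
[0.427, 0.778, 0.0] -0.0083 -1 rows 4
--at [0.641 0.08  0.08  7.7  ]
[0.0, 0.0, 0.42] -0.0 -1 rows 2
--at [ 6.41e-01  8.00e-02 -4.00e-03  7.70e+00]
```

>>> {"method": "carry_out", "body": {"deltas": [[[0, 0, -0.15, 0, -1], [0, 0, -0.35, 0, -1], [0, 0, -0.46, 0, -1]]]}}

```text
clock: 14.9
tool_pos: [0.5437, 0.2276, 0.0816]
orientation: [-180.0, -0.1, 4.7]
force: [0.5, 0.2, -2.2]
opening: 0.0337
gripper_force: 30.0
```

>>> {"method": "carry_out", "body": {"deltas": [[[0.215, 0.39, 0, -0.004, -1], [0.43, 0.78, 0, -0.008, -1], [0.43, 0.78, 0, -0.008, -1], [0.43, 0.78, 0, -0.008, -1], [0.43, 0.78, 0, -0.008, -1]]]}}

```text
clock: 15.4
tool_pos: [0.6422, 0.0752, 0.0781]
orientation: [180.0, 0.1, 7.3]
force: [-0.4, 0.8, -3.1]
opening: 0.034
gripper_force: 30.0
```

```bash
python3 - <<'E'
from h import *
o=ctrl.get_obs(); print(o["tool_pos"],o["orientation"],o["opening"],o["gripper_force"])
q=ctrl.snapshot("scene"); P,R=tool(); a=proj(q,P).astype(int)
A=q["color"][a[1]-70:a[1]+80,a[0]-90:a[0]+90]
w=ctrl.snapshot("side"); b=proj(w,P).astype(int); B=w["color"][b[1]-70:b[1]+80,b[0]-90:b[0]+90]
cv2.imwrite("pics/c8.png",cv2.resize(np.hstack([A,B])[:,:,::-1],None,fx=2.2,fy=2.2,interpolation=cv2.INTER_CUBIC))
plan([(.64118,.0795,.08,7.7)],-1)
E
```

```text
[0.64221916 0.07516619 0.07814021] [1.79954761e+02 9.78489565e-02 7.29610940e+00] 0.03401662940397014 29.999173879623413
[0.003, -0.009, -0.009] -0.0008 -1 rows 1
--at [0.641 0.08  0.08  7.7  ]
```

View pics/c8.png

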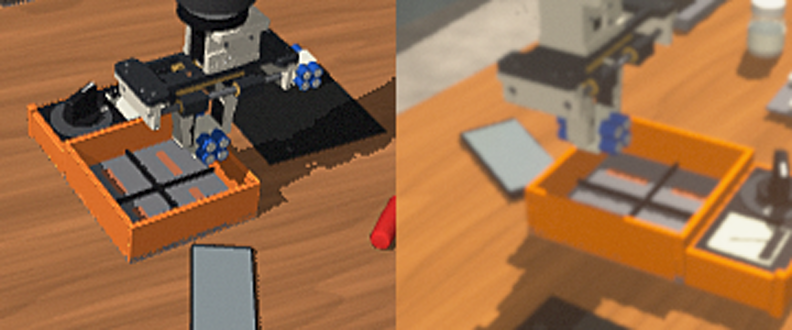

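>>> {"method": "carry_out", "body": {"deltas": [[[0.003, -0.006, 0.1, 0, -1], [0.003, -0.006, 0.2, 0, -1], [0.003, -0.006, 0.3, 0, -1], [0.003, -0.006, 0.36, 0, -1], [0.003, -0.006, 0.36, 0, -1]]]}}

```text
clock: 16.0
tool_pos: [0.64, 0.0804, 0.0053]
orientation: [180.0, 0.2, 7.6]
force: [-0.1, -0.2, -0.5]
opening: 0.0339
gripper_force: 30.0
```

>>> {"method": "carry_out", "body": {"deltas": [[[0, 0, 0.02, 0, -1], [0, 0, 0.04, 0, -1], [0, 0, 0.05, 0, -1], [0, 0, 0.05, 0, -1]]]}}

```text
clock: 16.4
tool_pos: [0.6419, 0.0801, -0.0026]
orientation: [-180.0, -0.0, 7.5]
force: [-0.5, -0.9, -2.8]
opening: 0.034
gripper_force: 30.0
```

>>> {"method": "carry_out", "body": {"deltas": [[[0, 0, 0.01, 0, -1], [0, 0, 0.012, 0, -1], [0, 0, 0.012, 0, 0], [0, 0, 0.012, 0, 0], [0, 0, 0.012, 0, 0]]]}}

```text
clock: 16.9
tool_pos: [0.6422, 0.0802, -0.0048]
orientation: [-180.0, -0.0, 7.5]
force: [-0.5, -0.3, -0.6]
opening: 0.0433
gripper_force: 0.0
```

>>> {"method": "carry_out", "body": {"deltas": [[[0, 0, 0, 0, 0], [0, 0, -0.1, 0, 0], [0, 0, -0.3, 0, 0], [0, 0, -0.5, 0, 0], [0, 0, -0.5, 0, 0.5]]]}}

```text
clock: 17.4
tool_pos: [0.6458, 0.0811, 0.1015]
orientation: [-179.9, -0.6, 7.6]
force: [1.6, 0.5, -0.7]
opening: 0.0478
gripper_force: 0.0
```

```bash
python3 - <<'E'
from h import *
plan([(.42,.22,.26,4)],.5)
E
```

```text
[-0.514, -0.419, -0.396] 0.005 0.5 rows 4
[-0.526, -0.402, -0.396] 0.005 0.5 rows 4
--at [0.42 0.22 0.26 4.  ]
```

>>> {"method": "carry_out", "body": {"deltas": [[[-0.51, -0.42, -0.4, 0.005, 0.5], [-0.51, -0.42, -0.4, 0.005, 0.5], [-0.51, -0.42, -0.4, 0.005, 0.5], [-0.51, -0.42, -0.4, 0.005, 0.5]]]}}

```text
clock: 17.8
tool_pos: [0.5286, 0.1524, 0.1789]
orientation: [-179.8, -0.3, 5.9]
force: [0.7, -0.5, 1.2]
opening: 0.0655
gripper_force: 0.0
```

>>> {"method": "carry_out", "body": {"deltas": [[[-0.53, -0.4, -0.4, 0.005, 0.5], [-0.53, -0.4, -0.4, 0.005, 0.5], [-0.53, -0.4, -0.4, 0.005, 0.5], [-0.53, -0.4, -0.4, 0.005, 0.5], [-0.53, -0.4, -0.4, 0.005, 0.5]]]}}

```text
clock: 18.3
tool_pos: [0.416, 0.22, 0.2558]
orientation: [-179.9, -0.1, 4.1]
force: [-0.5, -0.2, -0.4]
opening: 0.0656
gripper_force: 0.0
```

```bash
python3 - <<'E'
from box import *
p=ctrl.snapshot("wrist"); o=ctrl.get_obs(); print(o["tool_pos"],o["opening"])
r=packs(p,roi=(0,560,0,230)); print(r)
x=[a for a in r if a[0][1]>.2][0]
plan([(*x[0],.06,x[1]),(*x[0],-.0125,x[1])],.5)
E
```

```text
[0.41621212 0.21926929 0.254703  ] 0.06589746153300975
[(array([0.6489, 0.073 ]), np.float64(6.7), np.float64(0.787), array([416.,  15.])), (array([0.4401, 0.3205]), np.float64(3.5), np.float64(0.925), array([208., 158.]))]
[0.077, -0.248, 0.487] 0.0007 0.5 rows 3
[0.076, -0.249, 0.487] 0.0007 0.5 rows 3
--at [0.44 0.32 0.06 3.5 ]
[-0.0, -0.0, 0.362] -0.0 0.5 rows 2
--at [ 0.44   0.32  -0.012  3.5  ]
```

>>> {"method": "carry_out", "body": {"deltas": [[[0.15, -0.5, 0.6, 0.001, 0.5], [0.15, -0.5, 0.97, 0.001, 0.5], [0.15, -0.5, 0.97, 0.001, 0.5], [0.15, -0.5, 0.97, 0.001, 0.5], [0.15, -0.5, 0.97, 0.001, 0.5]]]}}

```text
clock: 18.85
tool_pos: [0.4387, 0.3185, 0.0547]
orientation: [179.6, 0.3, 3.4]
force: [0.7, -1.0, -0.1]
opening: 0.0658
gripper_force: 0.0
```

```bash
python3 - <<'E'
from h import *
print(tool()[0]); plan([(.4401,.3205,-.0125,3.5)],.5)
E
```

```text
[0.43866675 0.31845137 0.05468364]
[0.008, -0.01, 0.336] -0.0001 0.5 rows 2
--at [ 0.44   0.32  -0.012  3.5  ]
```

>>> {"method": "carry_out", "body": {"deltas": [[[0.004, -0.004, 0.15, 0, 0.5], [0.004, -0.004, 0.3, 0, 0.5], [0.004, -0.004, 0.35, 0, 0.5], [0.004, -0.004, 0.35, 0, 0.5]]]}}

```text
clock: 19.25
tool_pos: [0.4398, 0.3194, -0.0116]
orientation: [179.8, 0.2, 3.5]
force: [0.1, 0.2, 0.2]
opening: 0.0657
gripper_force: 0.0
```

>>> {"method": "carry_out", "body": {"deltas": [[[0, 0, 0, 0, -1], [0, 0, 0, 0, -1], [0, 0, 0, 0, -1], [0, 0, 0, 0, -1], [0, 0, 0, 0, -1]]]}}

```text
clock: 19.75
tool_pos: [0.4403, 0.3222, -0.0083]
orientation: [-179.9, -0.1, 3.6]
force: [-1.1, -0.3, 3.8]
opening: 0.0338
gripper_force: 29.9
```

>>> {"method": "carry_out", "body": {"deltas": [[[0, 0, 0, 0, -1], [0, 0, 0, 0, -1]]]}}

```text
clock: 19.95
tool_pos: [0.4404, 0.3222, -0.0083]
orientation: [-180.0, -0.1, 3.6]
force: [-2.1, -1.1, 7.3]
opening: 0.0337
gripper_force: 29.9
```

```bash
python3 - <<'E'
from h import *
b=np.array([.6065,.0375]);a=np.radians(7.7);c,s=np.cos(a),np.sin(a)
t=b+[c*-.040-s*-.037,s*-.040+c*-.037]; print(t)
P,R=tool();print(P,ctrl.get_obs()["gripper_force"])
plan([(*P[:2],.09,3.5),(*t,.09,7.7),(*t,-.004,7.7)],-1)
E
```

```text
[ 0.57181816 -0.00452583]
[ 0.44036388  0.32220824 -0.0082823 ] 29.934210777282715
[0.0, 0.0, -0.491] 0.0003 -1 rows 2
--at [0.44  0.322 0.09  3.5  ]
[0.278, 0.835, -0.0] -0.0058 -1 rows 4
[0.247, 0.845, -0.0] -0.0058 -1 rows 4
--at [ 5.72e-01 -5.00e-03  9.00e-02  7.70e+00]
[-0.0, 0.0, 0.47] -0.0 -1 rows 2
--at [ 5.72e-01 -5.00e-03 -4.00e-03  7.70e+00]
```

>>> {"method": "carry_out", "body": {"deltas": [[[0, 0, -0.15, 0, -1], [0, 0, -0.35, 0, -1], [0, 0, -0.49, 0, -1]]]}}

```text
clock: 20.25
tool_pos: [0.4402, 0.3219, 0.0908]
orientation: [-180.0, -0.0, 3.6]
force: [0.2, 1.0, -1.6]
opening: 0.0335
gripper_force: 29.9
```

>>> {"method": "carry_out", "body": {"deltas": [[[0.14, 0.42, 0, -0.006, -1], [0.28, 0.835, 0, -0.006, -1], [0.28, 0.835, 0, -0.006, -1], [0.28, 0.835, 0, -0.006, -1]]]}}

```text
clock: 20.65
tool_pos: [0.5063, 0.1555, 0.0887]
orientation: [180.0, 0.1, 5.6]
force: [0.1, 1.0, -1.9]
opening: 0.0337
gripper_force: 29.9
```

>>> {"method": "carry_out", "body": {"deltas": [[[0.125, 0.42, 0, -0.006, -1], [0.25, 0.845, 0, -0.006, -1], [0.25, 0.845, 0, -0.006, -1], [0.25, 0.845, 0, -0.006, -1], [0.25, 0.845, 0, -0.006, -1]]]}}

```text
clock: 21.15
tool_pos: [0.5732, -0.0078, 0.0882]
orientation: [180.0, 0.1, 7.7]
force: [-0.7, 0.1, -2.3]
opening: 0.0337
gripper_force: 29.9
```

```bash
python3 - <<'E'
from h import *
b=np.array([.6065,.0375]);a=np.radians(7.7);c,s=np.cos(a),np.sin(a)
t=b+[c*-.040-s*-.037,s*-.040+c*-.037]
P,R=tool();print(P,ctrl.get_obs()["gripper_force"])
plan([(*t,.0,7.7)],-1)
E
```

```text
[ 0.57323785 -0.00777979  0.08816913] 29.931646585464478
[-0.005, -0.017, 0.441] -0.0001 -1 rows 2
--at [ 5.72e-01 -5.00e-03  0.00e+00  7.70e+00]
```

>>> {"method": "carry_out", "body": {"deltas": [[[-0.003, -0.01, 0.1, 0, -1], [-0.003, -0.01, 0.2, 0, -1], [-0.003, -0.01, 0.3, 0, -1], [-0.003, -0.01, 0.38, 0, -1], [-0.003, -0.01, 0.4, 0, -1]]]}}

```text
clock: 21.65
tool_pos: [0.5702, -0.0026, 0.0069]
orientation: [180.0, 0.2, 7.9]
force: [-0.6, 0.2, -1.9]
opening: 0.0339
gripper_force: 29.9
```

>>> {"method": "carry_out", "body": {"deltas": [[[0, 0, 0.02, 0, -1], [0, 0, 0.04, 0, -1], [0, 0, 0.045, 0, -1], [0, 0, 0.045, 0, -1]]]}}

```text
clock: 22.05
tool_pos: [0.5724, -0.0026, 0.0002]
orientation: [-180.0, -0.0, 7.9]
force: [-0.4, -0.3, -2.1]
opening: 0.0336
gripper_force: 29.9
```

>>> {"method": "carry_out", "body": {"deltas": [[[0, 0, 0.01, 0, -1], [0, 0, 0.01, 0, -1], [0, 0, 0.01, 0, 0], [0, 0, 0.01, 0, 0], [0, 0, 0.01, 0, 0]]]}}

```text
clock: 22.55
tool_pos: [0.5722, -0.0027, -0.0021]
orientation: [-180.0, -0.0, 7.9]
force: [-0.1, -0.2, -0.3]
opening: 0.0431
gripper_force: 0.0
```

>>> {"method": "carry_out", "body": {"deltas": [[[0, 0, 0, 0, 0], [0, 0, -0.1, 0, 0], [0, 0, -0.3, 0, 0], [0, 0, -0.5, 0, 0], [0, 0, -0.5, 0, 1]]]}}

```text
clock: 23.05
tool_pos: [0.5759, -0.0021, 0.1036]
orientation: [-180.0, -0.5, 8.0]
force: [0.1, 0.4, -0.1]
opening: 0.048
gripper_force: 0.0
```

>>> {"method": "carry_out", "body": {"deltas": [[[-0.2, -0.1, -0.2, 0, 1], [-0.36, -0.2, -0.4, 0, 1], [-0.36, -0.2, -0.7, 0, 1], [-0.36, -0.2, -0.9, 0, 1], [-0.36, -0.2, -0.9, 0, 1]]]}}

```text
clock: 23.55
tool_pos: [0.4975, 0.0276, 0.2842]
orientation: [-179.9, -0.6, 8.0]
force: [-0.4, 0.1, -0.5]
opening: 0.0845
gripper_force: 0.0
```

```bash
python3 - <<'E'
from case import *
p=ctrl.snapshot("wrist"); print(tool()[0]); save(p,"w9")
for k,z in dict(bay=.009,knob_grip=.07,knob_pointer=.082,index=.082).items():
    print(k,[(round(d["p"],2),np.round(d["centre"]),np.round(onz(p,d["centre"],z),4)) for d in ctrl.spot_point(p,k)][:8])
print(packs(p,z0=.009))
M,h=casemask(p,(120,480,0,230)); print(M.sum(),cv2.approxPolyDP(h,3,True)[:,0].tolist())
E
```

```text
[0.49732993 0.02763663 0.28332147]
bay [(0.68, array([288., 100.]), array([0.6075, 0.0337])), (0.39, array([502., 190.]), array([ 0.5257, -0.3045]))]
knob_grip [(0.93, array([316., 202.]), array([ 0.4814, -0.0206]))]
knob_pointer [(0.77, array([296., 213.]), array([0.4649, 0.0035]))]
index [(0.93, array([294., 202.]), array([0.4794, 0.0088]))]
[(array([0.6419, 0.0774]), np.float64(8.7), np.float64(0.863), array([258.,  64.])), (array([ 0.5719, -0.0049]), np.float64(7.6), np.float64(0.871), array([313., 129.]))]
28441.0 [[357, 19], [346, 227], [224, 229], [215, 19]]
```

View pics/w9.png

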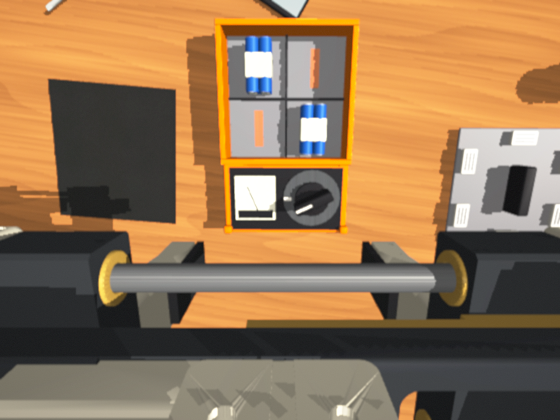

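```bash
python3 - <<'E'
from h import *
from scipy.optimize import least_squares
p=ctrl.snapshot("wrist"); im=p["color"]; hsv=cv2.cvtColor(im,cv2.COLOR_RGB2HSV)
O=((hsv[...,0]>8)&(hsv[...,0]<22)&(hsv[...,1]>215)&(hsv[...,2]>200))
for v in(60,110,150): 
    r=np.where(O[v,200:380])[0]+200; print("row",v,r.min(),r.max(), [int(x) for x in np.split(r,np.where(np.diff(r)>1)[0]+1)[0][[0,-1]]],[int(x) for x in np.split(r,np.where(np.diff(r)>1)[0]+1)[-1][[0,-1]]])
for u in(240,300,335):
    r=np.where(O[0:240,u])[0]; print("col",u,[(int(g[0]),int(g[-1])) for g in np.split(r,np.where(np.diff(r)>1)[0]+1)])
print({k:onz(p,uv,z).round(4) for k,uv,z in [("TL",(215.5,19.5),.055),("TR",(358,19.5),.055),("BR",(353,164),.055),("BL",(221,165),.055),("cross",(287,99.5),.017)]})
# dump small knob patch white pixels
k=im[175:230,275:345].astype(int); m=(k.min(2)>170); n,l,s,c=cv2.connectedComponentsWithStats(m.astype(np.uint8))
for i in range(1,n):
    if s[i,4]>3:
        q=np.argwhere(l==i)[:,::-1]+[275,175]; print(s[i,4],c[i]+[275,175],cv2.minAreaRect(q.astype(np.float32)))
g=cv2.cvtColor(im,cv2.COLOR_RGB2GRAY); cr=cv2.resize(g[160:240,265:355],None,fx=4,fy=4,interpolation=cv2.INTER_CUBIC)
C=cv2.HoughCircles(cr,cv2.HOUGH_GRADIENT,1,20,param1=80,param2=25,minRadius=60,maxRadius=130); print([] if C is None else C[0][:4]/4+[265,160,0])
E
```

```text
row 60 214 357 [214, 216] [357, 357]
row 110 216 351 [216, 218] [350, 351]
row 150 218 348 [218, 220] [348, 348]
col 240 [(10, 16), (155, 157), (159, 163), (227, 229)]
col 300 [(10, 11), (14, 16), (155, 156), (159, 163), (228, 229)]
col 335 [(11, 11), (13, 16), (155, 156), (159, 163), (228, 229)]
{'TL': array([0.6739, 0.1289]), 'TR': array([ 0.6967, -0.0362]), 'BR': array([ 0.5306, -0.0628]), 'BL': array([0.5059, 0.108 ]), 'cross': array([0.6011, 0.0337])}
21 [286.47619048 195.19047619] ((286.5, 195.5), (3.0, 7.0), 90.0)
60 [303.7        206.08333333] ((303.7938232421875, 206.0360870361328), (3.350642442703247, 17.46395492553711), 66.03751373291016)
[[312.375      194.375       28.125     ]
 [307.375      196.625       32.34999847]
 [314.125      201.625       21.        ]
 [317.625      197.125       22.32500076]]
```

>>> {"method": "carry_out", "body": {"deltas": [[[0, 0, 0, 0, 1], [0, 0, 0, 0, 1], [0, 0, 0, 0, 1]]]}}

```text
clock: 24.15
tool_pos: [0.4952, 0.0269, 0.2773]
orientation: [180.0, 0.1, 7.9]
force: [0.9, -0.0, 0.4]
opening: 0.0879
gripper_force: 0.0
```

```bash
python3 - <<'E'
from case import *
p=ctrl.snapshot("wrist"); o=ctrl.get_obs(); print(o["tool_pos"],o["orientation"],np.abs(o["qvel"]).max())
g=cv2.cvtColor(p["color"],cv2.COLOR_RGB2GRAY).astype(float)
hp=[(u,80+np.average(np.arange(30),weights=np.maximum(0,70-g[80:110,u])+1e-9)) for u in(233,237,241,330,334,338)]
vp=[(272+np.average(np.arange(30),weights=np.maximum(0,70-g[v,272:302])+1e-9),v) for v in(38,42,46,140,144)]
print(hp,vp)
H=np.array([onz(p,a,.017) for a in hp]);V=np.array([onz(p,a,.017) for a in vp])
print(H.round(4).tolist(),V.round(4).tolist())
M,h=casemask(p,(120,480,0,235)); print(cv2.approxPolyDP(h,3,True)[:,0].tolist())
q,s=fitcase(p,M,[.605,.037,.13]); print(q,np.degrees(q[2]),s)
print(proj(p,[q[0],q[1],.017]))
E
```

```text
[0.49526981 0.02691709 0.27742957] [1.79985124e+02 4.64941379e-02 7.87904077e+00] 0.19390913291167997
[(233, np.float64(93.8888888899074)), (237, np.float64(93.93750000105469)), (241, np.float64(93.9411764715744)), (330, np.float64(94.17948717973374)), (334, np.float64(94.1951219514426)), (338, np.float64(94.13953488397243))] [(np.float64(286.5), 38), (np.float64(286.5), 42), (np.float64(286.5), 46), (np.float64(294.11363635844526), 140), (np.float64(296.45714284860816), 144)]
[[0.5991, 0.1071], [0.5998, 0.1017], [0.6005, 0.0964], [0.6167, -0.0231], [0.6174, -0.0285], [0.6182, -0.0338]] [[0.6766, 0.0449], [0.672, 0.0442], [0.6673, 0.0435], [0.5501, 0.0163], [0.5452, 0.0122]]
[[359, 12], [346, 230], [224, 230], [212, 12]]
[0.60878636 0.03775083 0.13325654] 7.635037094678932 0.9825176796693909
[284.71864984  93.8056214 ]
```

```bash
python3 - <<'E'
from h import *
plan([(.42,-.32,.28,7.7)],1)
E
```

```text
[-0.305, 0.833, -0.006] 0.0002 1 rows 4
[-0.304, 0.834, -0.006] 0.0002 1 rows 4
--at [ 0.42 -0.32  0.28  7.7 ]
```

>>> {"method": "carry_out", "body": {"deltas": [[[-0.3, 0.83, 0, 0, 1], [-0.3, 0.83, 0, 0, 1], [-0.3, 0.83, 0, 0, 1], [-0.3, 0.83, 0, 0, 1]]]}}

```text
clock: 24.6
tool_pos: [0.4576, -0.1482, 0.278]
orientation: [180.0, 0.0, 7.8]
force: [0.8, 0.6, -0.3]
opening: 0.0879
gripper_force: 0.0
```

>>> {"method": "carry_out", "body": {"deltas": [[[-0.3, 0.83, 0, 0, 1], [-0.3, 0.83, 0, 0, 1], [-0.3, 0.83, 0, 0, 1], [-0.3, 0.83, 0, 0, 1], [-0.3, 0.83, 0, 0, 1]]]}}

```text
clock: 25.1
tool_pos: [0.4209, -0.3211, 0.2772]
orientation: [-180.0, 0.1, 7.7]
force: [-0.7, 0.1, -0.2]
opening: 0.0876
gripper_force: 0.0
```

>>> {"method": "carry_out", "body": {"deltas": [[[0, 0, 0, 0, 1], [0, 0, 0, 0, 1], [0, 0, 0, 0, 1]]]}}

```text
clock: 25.4
tool_pos: [0.4224, -0.3175, 0.278]
orientation: [180.0, -0.0, 8.0]
force: [0.2, -0.6, -0.8]
opening: 0.0877
gripper_force: 0.0
```

```bash
python3 - <<'E'
from lid import *
p=ctrl.snapshot("wrist"); print(tool()[0])
c=proj(p,[.531,-.313,.022]); print(c)
u,v=c.astype(int); px=whites(p["color"],(u-85,u+85,max(v-85,0),v+85)); print(np.round(px))
for z in(.022,.023):
    q,r=fit_lid(p,px,[.531,-.313,np.radians(-172)],z); print(q[:2],np.degrees(q[2]),r.round(2))
plan([(*q[:2],.08,7.7),(*q[:2],-.005,7.7)],.2)
E
```

```text
[ 0.42240251 -0.31747965  0.27805755]
[289.07146397  98.29603079]
[[290.  38.]
 [234.  65.]
 [345.  66.]
 [236. 128.]
 [342. 129.]
 [288. 153.]]
[ 0.53141368 -0.31276097] -172.3208711126693 [0.14 0.07 0.19 0.07 0.07 0.03]
[ 0.53129414 -0.31275684] -172.2995743162404 [0.26 0.11 0.14 0.1  0.08 0.12]
[0.271, 0.026, 0.495] 0.0004 0.2 rows 3
[0.271, 0.025, 0.495] 0.0004 0.2 rows 3
--at [ 0.531 -0.313  0.08   7.7  ]
[0.0, 0.0, 0.425] -0.0 0.2 rows 2
--at [ 5.31e-01 -3.13e-01 -5.00e-03  7.70e+00]
```

>>> {"method": "carry_out", "body": {"deltas": [[[0.25, 0.02, 0.4, 0, 0], [0.45, 0.04, 0.7, 0, 0], [0.542, 0.05, 0.97, 0, 0], [0.542, 0.05, 0.97, 0, 0], [0.542, 0.05, 0.97, 0, 0]]]}}

```text
clock: 25.95
tool_pos: [0.5305, -0.3114, 0.0794]
orientation: [-179.9, 0.3, 8.0]
force: [-0.6, -0.2, 0.5]
opening: 0.0533
gripper_force: 0.0
```

>>> {"method": "carry_out", "body": {"deltas": [[[0, 0, 0, 0, 0], [0, 0, 0.15, 0, 0], [0, 0, 0.3, 0, 0], [0, 0, 0.3, 0, 0], [0, 0, 0.3, 0, 0]]]}}

```text
clock: 26.45
tool_pos: [0.5313, -0.3135, 0.0256]
orientation: [180.0, -0.0, 7.9]
force: [0.5, 0.2, 0.9]
opening: 0.0439
gripper_force: 0.0
```

```bash
python3 - <<'E'
from h import *
print(tool()[0],ctrl.get_obs()["orientation"]);plan([(.5313,-.3128,-.006,7.7)],0)
E
```

```text
[ 0.53129963 -0.31345157  0.02555772] [ 1.79952566e+02 -3.68016774e-02  7.94426159e+00]
[0.0, -0.003, 0.158] 0.0007 0 rows 1
--at [ 5.31e-01 -3.13e-01 -6.00e-03  7.70e+00]
```

>>> {"method": "carry_out", "body": {"deltas": [[[0, -0.003, 0.08, 0.0006, 0], [0, -0.003, 0.13, 0.0006, 0], [0, -0.003, 0.15, 0.0006, 0], [0, -0.003, 0.15, 0.0006, 0]]]}}

```text
clock: 26.85
tool_pos: [0.5308, -0.3128, -0.0056]
orientation: [180.0, -0.0, 7.7]
force: [-0.4, -0.3, -0.2]
opening: 0.0439
gripper_force: 0.0
```

>>> {"method": "carry_out", "body": {"deltas": [[[0, 0, 0, 0, -1], [0, 0, 0, 0, -1], [0, 0, 0, 0, -1], [0, 0, 0, 0, -1], [0, 0, 0, 0, -1]]]}}

```text
clock: 27.35
tool_pos: [0.5307, -0.3125, -0.0059]
orientation: [-180.0, -0.0, 7.7]
force: [-0.8, 3.0, 2.7]
opening: 0.0155
gripper_force: 30.0
```

>>> {"method": "carry_out", "body": {"deltas": [[[0, 0, 0, 0, -1], [0, 0, 0, 0, -1]]]}}

```text
clock: 27.55
tool_pos: [0.5307, -0.3126, -0.0059]
orientation: [-180.0, -0.0, 7.7]
force: [-0.7, 3.5, 5.0]
opening: 0.0159
gripper_force: 30.0
```

```bash
python3 - <<'E'
from h import *
plan([(.5307,-.3126,.115,7.7),(.6087,.0367,.115,7.7),(.6087,.0367,.05,7.7)],-1)
E
```

```text
[-0.0, 0.0, -0.604] -0.0001 -1 rows 3
--at [ 0.531 -0.313  0.115  7.7  ]
[0.31, -0.839, -0.0] -0.0 -1 rows 4
[0.31, -0.839, -0.0] -0.0 -1 rows 4
--at [0.609 0.037 0.115 7.7  ]
[-0.0, 0.0, 0.325] -0.0 -1 rows 2
--at [0.609 0.037 0.05  7.7  ]
```

>>> {"method": "carry_out", "body": {"deltas": [[[0, 0, -0.1, 0, -1], [0, 0, -0.25, 0, -1], [0, 0, -0.45, 0, -1], [0, 0, -0.605, 0, -1], [0, 0, -0.605, 0, -1]]]}}

```text
clock: 28.05
tool_pos: [0.5333, -0.314, 0.1193]
orientation: [179.8, -0.4, 7.7]
force: [1.4, -0.3, -3.8]
opening: 0.0159
gripper_force: 30.0
```

>>> {"method": "carry_out", "body": {"deltas": [[[0.05, -0.13, 0, 0, -1], [0.12, -0.32, 0, 0, -1], [0.2, -0.54, 0, 0, -1], [0.27, -0.73, 0, 0, -1], [0.31, -0.84, 0, 0, -1]]]}}

```text
clock: 28.55
tool_pos: [0.5691, -0.1354, 0.1131]
orientation: [-180.0, 0.1, 7.7]
force: [-0.4, -0.1, -2.8]
opening: 0.016
gripper_force: 30.0
```

>>> {"method": "carry_out", "body": {"deltas": [[[0.08, -0.2, 0, 0, -1], [0.15, -0.41, 0, 0, -1], [0.22, -0.61, 0, 0, -1], [0.28, -0.76, 0, 0, -1], [0.31, -0.84, 0, 0, -1]]]}}

```text
clock: 29.05
tool_pos: [0.6083, 0.0391, 0.113]
orientation: [-180.0, 0.1, 7.8]
force: [-1.0, -0.6, -4.8]
opening: 0.0154
gripper_force: 30.0
```

>>> {"method": "carry_out", "body": {"deltas": [[[0, 0, 0, 0, -1], [0, 0, 0, 0, -1], [0, 0, 0, 0, -1]]]}}

```text
clock: 29.35
tool_pos: [0.608, 0.0357, 0.1141]
orientation: [180.0, 0.1, 7.6]
force: [-0.1, -0.4, -4.3]
opening: 0.0155
gripper_force: 30.0
```

```bash
python3 - <<'E'
from lid import *
o=ctrl.get_obs();print(o["tool_pos"],o["orientation"],o["opening"])
plan([(.6087,.0367,.055,7.7)],-1)
# verify lid pose via scene+side white blobs
z=o["tool_pos"][2]+.0059+.022
for n in("scene","side"):
    p=ctrl.snapshot(n); c=proj(p,[*o["tool_pos"][:2],z]).astype(int)
    px=whites(p["color"],(c[0]-75,c[0]+75,c[1]-60,c[1]+60),8,300)
    q,r=fit_lid(p,px,[*o["tool_pos"][:2],np.radians(7.7)],z); print(n,len(px),q[:2],np.degrees(q[2]),r.round(1))
E
```

```text
[0.60803119 0.03574104 0.11413788] [1.79987398e+02 8.08833450e-02 7.61370408e+00] 0.015506655448483522
[0.004, -0.004, 0.296] -0.0002 -1 rows 2
--at [0.609 0.037 0.055 7.7  ]
scene 9 [0.61094908 0.03071949] 9.543753591655147 [34.7 26.4 26.4 15.3  1.9  1.3  1.8  4.3  0.4]
side 11 [0.59205304 0.03969425] 18.31732049479038 [50.6 35.9  5.1  1.6  5.2 12.6  8.6  5.2 15.6 35.7 44.2]
```

Fit from those cameras is unreliable; descend gently with force watch.

>>> {"method": "carry_out", "body": {"deltas": [[[0.004, -0.003, 0.08, 0, -1], [0.004, -0.003, 0.16, 0, -1], [0.004, -0.003, 0.24, 0, -1], [0.004, -0.003, 0.28, 0, -1], [0.004, -0.003, 0.28, 0, -1]]]}}

```text
clock: 29.95
tool_pos: [0.6085, 0.0366, 0.0578]
orientation: [180.0, 0.1, 7.6]
force: [-1.1, -0.0, -3.6]
opening: 0.0157
gripper_force: 30.0
```

>>> {"method": "carry_out", "body": {"deltas": [[[0, 0, 0.015, 0, -1], [0, 0, 0.03, 0, -1], [0, 0, 0.035, 0, -1], [0, 0, 0.035, 0, -1]]]}}

```text
clock: 30.35
tool_pos: [0.6095, 0.0376, 0.052]
orientation: [-180.0, -0.0, 7.7]
force: [-0.4, -0.3, -3.3]
opening: 0.0162
gripper_force: 30.0
```

>>> {"method": "carry_out", "body": {"deltas": [[[0, 0, 0.01, 0, -1], [0, 0, 0.02, 0, -1], [0, 0, 0.025, 0, -1], [0, 0, 0.025, 0, -1]]]}}

```text
clock: 30.75
tool_pos: [0.6092, 0.0375, 0.0466]
orientation: [180.0, 0.0, 7.7]
force: [-0.3, -0.0, -4.0]
opening: 0.0158
gripper_force: 30.0
```

>>> {"method": "carry_out", "body": {"deltas": [[[0, 0, 0.01, 0, -1], [0, 0, 0.02, 0, -1], [0, 0, 0.025, 0, -1], [0, 0, 0.025, 0, -1]]]}}

```text
clock: 31.15
tool_pos: [0.6094, 0.0375, 0.0421]
orientation: [180.0, -0.0, 7.7]
force: [-2.8, -0.3, 0.3]
opening: 0.016
gripper_force: 30.0
```

>>> {"method": "carry_out", "body": {"deltas": [[[0, 0, 0, 0, 0], [0, 0, 0, 0, 0], [0, 0, 0, 0, 0], [0, 0, 0, 0, 0], [0, 0, -0.1, 0, 0]]]}}

```text
clock: 31.65
tool_pos: [0.6075, 0.037, 0.0596]
orientation: [180.0, 0.3, 7.6]
force: [-0.3, 0.5, -0.2]
opening: 0.0434
gripper_force: 0.0
```

>>> {"method": "carry_out", "body": {"deltas": [[[0, 0, -0.2, 0, -1], [0, 0, -0.4, 0, -1], [-0.2, 0, -0.6, 0, -1], [-0.4, 0, -0.8, 0, -1], [-0.55, 0, -0.9, 0, -1]]]}}

```text
clock: 32.15
tool_pos: [0.4998, 0.0226, 0.2436]
orientation: [180.0, -0.1, 7.7]
force: [0.4, 0.3, 1.6]
opening: 0.0091
gripper_force: 0.0
```

>>> {"method": "carry_out", "body": {"deltas": [[[0, 0, 0, 0, -1], [0, 0, 0, 0, -1], [0, 0, 0, 0, -1], [0, 0, 0, 0, -1]]]}}

```text
clock: 32.55
tool_pos: [0.5005, 0.0228, 0.2405]
orientation: [180.0, 0.1, 7.7]
force: [0.5, -0.4, -0.6]
opening: 0.0007
gripper_force: 0.0
```

```bash
python3 - <<'E'
from lid import *
p=ctrl.snapshot("wrist"); o=ctrl.get_obs();print(o["tool_pos"],o["orientation"],o["opening"],o["clock"])
save(p,"w10")
c=proj(p,[.609,.037,.07]); print(c)
u,v=c.astype(int); px=whites(p["color"],(u-95,u+95,max(v-95,0),v+72)); print(np.round(px))
for z in(.070,.071):
    q,r=fit_lid(p,px,[.609,.037,np.radians(7.7)],z); print(q[:2],np.degrees(q[2]),r.round(2))
for k,z in dict(knob_grip=.07,knob_pointer=.082,index=.082).items():
    print(k,[(round(d["p"],2),np.round(d["centre"]),np.round(onz(p,d["centre"],z),4)) for d in ctrl.spot_point(p,k)][:3])
E
```

```text
[0.50053568 0.02275137 0.24043763] [1.79957101e+02 1.52484914e-01 7.65968077e+00] 0.00010745332720098086 32.6
[281.23512117  88.79758892]
[]Traceback (most recent call last):
  File "<stdin>", line 7, in <module>
  File "lid.py", line 17, in fit_lid
    r=least_squares(res,x0,loss="soft_l1",diff_step=1e-4); return r.x,res(r.x)
    return func(*args, **kwargs)
    vector_fun = VectorFunction(
        fun_wrapped,
    ...<6 lines>...
        workers=workers
    )
    self._update_fun()
    ~~~~~~~~~~~~~~~~^^
    self.f = self.fun_wrapped(xp_copy(self.x))
             ~~~~~~~~~~~~~~~~^^^^^^^^^^^^^^^^^
    return np.atleast_1d(self.fun(x))
                         ~~~~~~~~^^^
    return self.f(x, *self.args, **self.kwargs)
           ~~~~~~^^^^^^^^^^^^^^^^^^^^^^^^^^^^^^
  File "lid.py", line 15, in res
    D=np.linalg.norm(px[:,None]-pr[None],axis=2); j=D.argmin(1)
                     ~~~~~~~~~~^~~~~~~~~
ValueError: operands could not be broadcast together with shapes (0,1) (1,6,2)
```

View pics/w10.png

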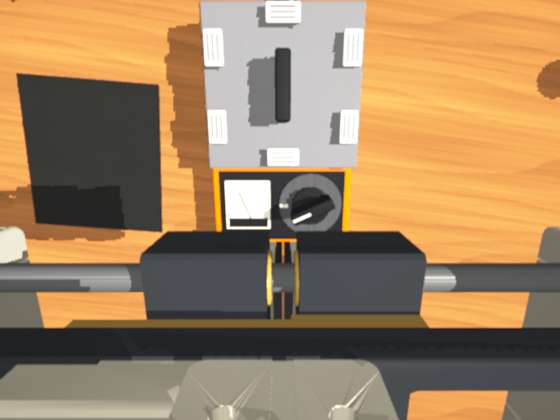

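```bash
sed -i 's/\[...,2\]>175/[...,2]>VT/; 3a VT=175' lid.py; python3 - <<'E'
import lid
from lid import *
p=ctrl.snapshot("wrist")
hsv=cv2.cvtColor(p["color"],cv2.COLOR_RGB2HSV); print(hsv[[60,12,48,126],[240,283,213,218]])
lid.VT=215
px=whites(p["color"],(190,375,0,168),40,1500); print(np.round(px))
for z in(.070,.071):
    q,r=fit_lid(p,px,[.609,.037,np.radians(7.7)],z); print(q[:2],np.degrees(q[2]),r.round(2))
for k,z in dict(knob_grip=.07,knob_pointer=.082,index=.082).items():
    print(k,[(round(d["p"],2),np.round(d["centre"]),np.round(onz(p,d["centre"],z),4)) for d in ctrl.spot_point(p,k)][:3])
E
```

```text
[[165   5 203]
 [ 19   8 246]
 [ 24   5 251]
 [  0   0 255]]
[[283.  11.]
 [213.  46.]
 [353.  47.]
 [217. 126.]
 [349. 126.]
 [283. 156.]]
[0.61051783 0.03509519] 7.579202356263625 [0.12 0.09 0.18 0.04 0.09 0.29]
[0.61035941 0.03507257] 7.6109192958714385 [0.22 0.27 0.18 0.28 0.21 0.09]
knob_grip [(0.87, array([312., 212.]), array([ 0.477 , -0.0169])), (0.4, array([282.,  86.]), array([0.6119, 0.0366]))]
knob_pointer [(0.68, array([293., 220.]), array([0.4685, 0.0047]))]
index [(0.91, array([287., 214.]), array([0.4741, 0.0122]))]
```

```bash
python3 - <<'E'
from lid import *
C=np.array([.6102,.0362]);a=np.radians(7.65);Rm=np.array([[np.cos(a),-np.sin(a)],[np.sin(a),np.cos(a)]])
X=[C+Rm@t for t in T]; print(np.round(X,4).tolist())
plan([(*X[0],.12,7.7),(*X[0],.06,7.7)]+[(*x,.06,7.7) for x in X[1:]],-1)
E
```

```text
[[0.6826, 0.0459], [0.6401, 0.1139], [0.5608, 0.1032], [0.5378, 0.0265], [0.5803, -0.0415], [0.6596, -0.0308]]
[0.459, 0.003, 0.303] -0.0001 -1 rows 3
[0.459, 0.003, 0.303] -0.0001 -1 rows 3
--at [0.683 0.046 0.12  7.7  ]
[0.0, 0.0, 0.3] -0.0 -1 rows 2
--at [0.683 0.046 0.06  7.7  ]
[-0.165, -0.365, -0.0] -0.0 -1 rows 2
--at [0.64  0.114 0.06  7.7  ]
[-0.4, -0.0, -0.0] -0.0 -1 rows 2
--at [0.561 0.103 0.06  7.7  ]
[-0.165, 0.365, -0.0] -0.0 -1 rows 2
--at [0.538 0.026 0.06  7.7  ]
[0.165, 0.365, -0.0] -0.0 -1 rows 2
--at [ 0.58  -0.041  0.06   7.7  ]
[0.4, 0.0, -0.0] -0.0 -1 rows 2
--at [ 0.66  -0.031  0.06   7.7  ]
```

>>> {"method": "carry_out", "body": {"deltas": [[[0.2, 0, 0, 0, -1], [0.42, 0, 0.1, 0, -1], [0.65, 0, 0.3, 0, -1], [0.88, 0.005, 0.5, 0, -1], [0.918, 0.005, 0.61, 0, -1]]]}}

```text
clock: 33.3
tool_pos: [0.6851, 0.0465, 0.1178]
orientation: [180.0, -0.0, 7.7]
force: [0.7, 0.1, 1.1]
opening: 0.0001
gripper_force: 0.0
```

>>> {"method": "carry_out", "body": {"deltas": [[[0, 0, 0.1, 0, -1], [0, 0, 0.2, 0, -1], [0, 0, 0.3, 0, -1], [0, 0, 0.3, 0, -1], [0, 0, 0.3, 0, -1]]]}}

```text
clock: 33.8
tool_pos: [0.6826, 0.0462, 0.0596]
orientation: [180.0, 0.1, 7.7]
force: [0.3, 0.9, 0.7]
opening: 0.0004
gripper_force: 0.0
```

>>> {"method": "carry_out", "body": {"deltas": [[[0, 0, 0.03, 0, -1], [0, 0, 0.06, 0, -1], [0, 0, 0.08, 0, -1], [0, 0, 0.08, 0, -1]]]}}

```text
clock: 34.2
tool_pos: [0.6821, 0.0463, 0.0434]
orientation: [-180.0, 0.0, 7.7]
force: [0.6, -0.5, -0.2]
opening: 0.0007
gripper_force: 0.0
```

>>> {"method": "carry_out", "body": {"deltas": [[[0, 0, 0.01, 0, -1], [0, 0, 0.02, 0, -1], [0, 0, 0.02, 0, -1]]]}}

```text
clock: 34.5
tool_pos: [0.6827, 0.0464, 0.0406]
orientation: [180.0, -0.0, 7.7]
force: [-1.4, 0.3, 4.2]
opening: 0.0005
gripper_force: 1.8
```

>>> {"method": "carry_out", "body": {"deltas": [[[0, 0, 0.01, 0, -1], [0, 0, 0.02, 0, -1], [0, 0, 0.02, 0, -1]]]}}

```text
clock: 34.8
tool_pos: [0.6828, 0.0463, 0.0367]
orientation: [180.0, -0.0, 7.7]
force: [-1.6, 0.7, 4.9]
opening: 0.0003
gripper_force: 2.2
```

>>> {"method": "carry_out", "body": {"deltas": [[[0, 0, 0.01, 0, -1], [0, 0, 0.015, 0, -1], [0, 0, 0.015, 0, -1]]]}}

```text
clock: 35.1
tool_pos: [0.6828, 0.0464, 0.0349]
orientation: [180.0, -0.1, 7.7]
force: [-4.5, -0.2, 13.0]
opening: 0.0004
gripper_force: 6.5
```

>>> {"method": "carry_out", "body": {"deltas": [[[0, 0, 0.01, 0, -1], [0, 0, 0.01, 0, -1], [0, 0, 0.01, 0, -1]]]}}

```text
clock: 35.4
tool_pos: [0.6829, 0.0464, 0.0348]
orientation: [180.0, -0.1, 7.7]
force: [-10.7, 0.6, 24.2]
opening: 0.0004
gripper_force: 12.2
```

>>> {"method": "carry_out", "body": {"deltas": [[[0, 0, 0.01, 0, -1], [0, 0, 0.01, 0, -1], [0, 0, 0.01, 0, -1]]]}}

```text
clock: 35.7
tool_pos: [0.683, 0.0463, 0.0346]
orientation: [180.0, -0.2, 7.8]
force: [-15.3, 1.4, 36.2]
opening: 0.0002
gripper_force: 18.0
```

>>> {"method": "carry_out", "body": {"deltas": [[[0, 0, -0.155, 0, -1], [0, 0, -0.155, 0, -1], [-0.08, -0.18, -0.155, 0, -1], [-0.165, -0.365, -0.155, 0, -1], [-0.165, -0.365, -0.155, 0, -1]]]}}

```text
clock: 36.2
tool_pos: [0.6383, 0.1174, 0.06]
orientation: [-180.0, -0.0, 7.8]
force: [0.8, 0.3, -0.2]
opening: 0.0002
gripper_force: 0.0
```

>>> {"method": "carry_out", "body": {"deltas": [[[0, 0, 0, 0, -1], [0, 0, 0.06, 0, -1], [0, 0, 0.09, 0, -1], [0, 0, 0.11, 0, -1], [0, 0, 0.125, 0, -1]]]}}

```text
clock: 36.7
tool_pos: [0.6403, 0.1136, 0.0347]
orientation: [180.0, 0.0, 7.6]
force: [-10.1, 2.4, 32.2]
opening: 0.0004
gripper_force: 16.2
```

>>> {"method": "carry_out", "body": {"deltas": [[[0, 0, 0.01, 0, -1], [0, 0, 0.022, 0, -1], [0, 0, 0.022, 0, -1], [0, 0, 0.022, 0, -1]]]}}

```text
clock: 37.1
tool_pos: [0.6404, 0.1137, 0.0346]
orientation: [180.0, -0.1, 7.7]
force: [-15.3, 1.8, 36.8]
opening: 0.0003
gripper_force: 18.0
```

>>> {"method": "carry_out", "body": {"deltas": [[[0, 0, -0.147, 0, -1], [0, 0, -0.147, 0, -1], [-0.2, 0, -0.147, 0, -1], [-0.4, 0, -0.147, 0, -1], [-0.4, 0, -0.147, 0, -1]]]}}

```text
clock: 37.6
tool_pos: [0.5556, 0.1013, 0.0585]
orientation: [180.0, 0.3, 7.6]
force: [1.1, 0.2, 0.6]
opening: 0.0007
gripper_force: 0.0
```

>>> {"method": "carry_out", "body": {"deltas": [[[0, 0, 0, 0, -1], [0, 0, 0.06, 0, -1], [0, 0, 0.09, 0, -1], [0, 0, 0.11, 0, -1], [0, 0, 0.125, 0, -1]]]}}

```text
clock: 38.1
tool_pos: [0.5617, 0.1036, 0.0346]
orientation: [180.0, -0.0, 7.7]
force: [-13.0, 1.2, 37.3]
opening: 0.0003
gripper_force: 18.8
```

>>> {"method": "carry_out", "body": {"deltas": [[[0, 0, 0.01, 0, -1], [0, 0, 0.015, 0, -1], [0, 0, 0.015, 0, -1], [0, 0, 0.015, 0, -1]]]}}

```text
clock: 38.5
tool_pos: [0.5618, 0.1036, 0.0346]
orientation: [180.0, -0.1, 7.7]
force: [-12.1, -0.3, 34.3]
opening: 0.0006
gripper_force: 17.2
```

>>> {"method": "carry_out", "body": {"deltas": [[[0, 0, -0.14, 0, -1], [0, 0, -0.14, 0, -1], [-0.08, 0.18, -0.14, 0, -1], [-0.165, 0.365, -0.14, 0, -1], [-0.165, 0.365, -0.14, 0, -1]]]}}

```text
clock: 39.0
tool_pos: [0.5355, 0.0235, 0.0584]
orientation: [180.0, 0.2, 7.5]
force: [0.2, 0.4, -0.6]
opening: 0.0003
gripper_force: 0.0
```

```bash
python3 - <<'E'
from h import *
print(tool()[0]); plan([(.5378,.0265,.06,7.7)],-1)
E
```

```text
[0.53546357 0.02351769 0.05841208]
[0.014, -0.013, -0.008] -0.0006 -1 rows 1
--at [0.538 0.026 0.06  7.7  ]
```

Overshoot settles in the hold row as before; continue.

>>> {"method": "carry_out", "body": {"deltas": [[[0, 0, 0, 0, -1], [0, 0, 0.06, 0, -1], [0, 0, 0.09, 0, -1], [0, 0, 0.11, 0, -1], [0, 0, 0.125, 0, -1]]]}}

```text
clock: 39.5
tool_pos: [0.5383, 0.0274, 0.0346]
orientation: [180.0, 0.0, 7.8]
force: [-10.9, 2.0, 38.4]
opening: 0.0005
gripper_force: 19.1
```

>>> {"method": "carry_out", "body": {"deltas": [[[0, 0, 0.01, 0, -1], [0, 0, 0.015, 0, -1], [0, 0, 0.015, 0, -1], [0, 0, 0.015, 0, -1]]]}}

```text
clock: 39.9
tool_pos: [0.5384, 0.0274, 0.0346]
orientation: [180.0, -0.1, 7.8]
force: [-13.0, 1.8, 35.5]
opening: 0.0002
gripper_force: 18.2
```

>>> {"method": "carry_out", "body": {"deltas": [[[0, 0, -0.14, 0, -1], [0, 0, -0.14, 0, -1], [0.08, 0.18, -0.14, 0, -1], [0.165, 0.365, -0.14, 0, -1], [0.165, 0.365, -0.14, 0, -1]]]}}

```text
clock: 40.4
tool_pos: [0.582, -0.0433, 0.0586]
orientation: [180.0, 0.0, 7.6]
force: [-1.5, -0.2, -1.3]
opening: 0.0002
gripper_force: 0.0
```

>>> {"method": "carry_out", "body": {"deltas": [[[0, 0, 0, 0, -1], [0, 0, 0.06, 0, -1], [0, 0, 0.09, 0, -1], [0, 0, 0.11, 0, -1], [0, 0, 0.125, 0, -1]]]}}

```text
clock: 40.9
tool_pos: [0.5795, -0.0403, 0.0347]
orientation: [180.0, 0.1, 7.8]
force: [-10.9, 3.5, 31.4]
opening: 0.0004
gripper_force: 16.7
```

>>> {"method": "carry_out", "body": {"deltas": [[[0, 0, 0.01, 0, -1], [0, 0, 0.015, 0, -1], [0, 0, 0.015, 0, -1], [0, 0, 0.015, 0, -1]]]}}

```text
clock: 41.3
tool_pos: [0.5797, -0.0403, 0.0347]
orientation: [180.0, -0.0, 7.8]
force: [-12.6, 4.7, 31.2]
opening: 0.0002
gripper_force: 15.5
```

>>> {"method": "carry_out", "body": {"deltas": [[[0, 0, -0.14, 0, -1], [0, 0, -0.14, 0, -1], [0.2, 0, -0.14, 0, -1], [0.4, 0, -0.14, 0, -1], [0.4, 0, -0.14, 0, -1]]]}}

```text
clock: 41.8
tool_pos: [0.6632, -0.0291, 0.0586]
orientation: [180.0, -0.1, 7.8]
force: [0.1, -0.6, -1.4]
opening: 0.0003
gripper_force: 0.0
```

>>> {"method": "carry_out", "body": {"deltas": [[[0, 0, 0, 0, -1], [0, 0, 0.06, 0, -1], [0, 0, 0.09, 0, -1], [0, 0, 0.11, 0, -1], [0, 0, 0.125, 0, -1]]]}}

```text
clock: 42.3
tool_pos: [0.6583, -0.0302, 0.0348]
orientation: [-180.0, 0.1, 7.7]
force: [-7.2, 3.7, 23.7]
opening: 0.0002
gripper_force: 13.2
```

>>> {"method": "carry_out", "body": {"deltas": [[[0, 0, 0.01, 0, -1], [0, 0, 0.015, 0, -1], [0, 0, 0.015, 0, -1], [0, 0, 0.015, 0, -1]]]}}

```text
clock: 42.7
tool_pos: [0.6583, -0.0303, 0.0348]
orientation: [180.0, 0.0, 7.7]
force: [-12.4, 3.7, 24.4]
opening: 0.0003
gripper_force: 12.2
```

>>> {"method": "carry_out", "body": {"deltas": [[[0, 0, -0.3, 0, -1], [0, 0, -0.5, 0, -1], [-0.2, 0, -0.7, 0, -1], [-0.4, 0, -0.8, 0, -1], [-0.4, 0, -0.8, 0, -1]]]}}

```text
clock: 43.2
tool_pos: [0.5779, -0.0416, 0.1964]
orientation: [-180.0, -0.4, 7.7]
force: [0.7, 0.4, 1.1]
opening: 0.0008
gripper_force: 0.0
```

```bash
python3 - <<'E'
from h import *
print(tool()[0]); plan([(.40,.0,.24,7.7)],-1)
E
```

```text
[ 0.57787027 -0.04162831  0.19642524]
[-0.854, -0.325, -0.218] -0.0001 -1 rows 4
--at [0.4  0.   0.24 7.7 ]
```

>>> {"method": "carry_out", "body": {"deltas": [[[-0.2, -0.08, -0.22, 0, 0], [-0.42, -0.16, -0.22, 0, 0], [-0.65, -0.25, -0.22, 0, 0], [-0.85, -0.325, -0.22, 0, 0], [-0.85, -0.325, -0.22, 0, 0]]]}}

```text
clock: 43.7
tool_pos: [0.3983, 0.0005, 0.236]
orientation: [-179.9, -0.1, 7.8]
force: [1.8, 0.5, 1.2]
opening: 0.0349
gripper_force: 0.0
```

>>> {"method": "carry_out", "body": {"deltas": [[[0, 0, 0, 0, 0], [0, 0, 0, 0, 0], [0, 0, 0, 0, 0], [0, 0, 0, 0, 0]]]}}

```text
clock: 44.1
tool_pos: [0.4036, 0.0004, 0.2353]
orientation: [180.0, 0.1, 7.6]
force: [-0.5, -0.2, 0.3]
opening: 0.0437
gripper_force: 0.0
```

```bash
cat > knob.py <<'E'
from h import *
def look(p,K=(.4775,-.017)):
    im=p["color"]; g=cv2.cvtColor(im,cv2.COLOR_RGB2GRAY)
    c=proj(p,[*K,.04]); r=np.linalg.norm(proj(p,[K[0]+.04,K[1],.04])-c); u,v=c.astype(int); R=int(r*1.5)
    v1=min(v+R,232); print("c",c.round(1),"r",r.round(1))
    m=(im[v-R:v1,u-R:u+R].min(2)>170).astype(np.uint8)
    n,l,s,cc=cv2.connectedComponentsWithStats(m)
    for i in range(1,n):
        if s[i,4]>5:
            q=(np.argwhere(l==i)[:,::-1]+[u-R,v-R]).astype(np.float32)
            b=cv2.boxPoints(cv2.minAreaRect(q)); d=[np.linalg.norm(b[0]-b[1]),np.linalg.norm(b[1]-b[2])]
            e=((b[1]+b[2])/2,(b[0]+b[3])/2) if d[0]>d[1] else ((b[0]+b[1])/2,(b[2]+b[3])/2)
            print(s[i,4],(cc[i]+[u-R,v-R]).round(1),"z082",[onz(p,x,.082).round(4).tolist() for x in e],"z042",onz(p,cc[i]+[u-R,v-R],.042).round(4), "ends z042",[onz(p,x,.042).round(4).tolist() for x in e])
    for k,z in dict(knob_grip=.07,knob_pointer=.082,index=.082).items():
        print(k,[(round(d["p"],2),np.round(d["centre"]),np.round(onz(p,d["centre"],z),4)) for d in ctrl.spot_point(p,k)][:3])
    f=4; cr=cv2.resize(g[v-R:v1,u-R:u+R],None,fx=f,fy=f,interpolation=cv2.INTER_CUBIC)
    C=cv2.HoughCircles(cr,cv2.HOUGH_GRADIENT,1,10,param1=80,param2=20,minRadius=int(.93*r*f),maxRadius=int(1.07*r*f))
    if C is not None:
        for x in C[0][:3]: print("circle",x[:2]/f+[u-R,v-R],x[2]/f,onz(p,x[:2]/f+[u-R,v-R],.041).round(4))
E
python3 - <<'E'
from knob import *
import lid
p=ctrl.snapshot("wrist"); print(tool()[0]); look(p)
lid.VT=215; c=proj(p,[.610,.036,.063]);print("lid c",c)
px=lid.whites(p["color"],(180,400,0,int(proj(p,[.53,.03,.06])[1])),40,1500)
for z in(.062,): q,r=lid.fit_lid(p,px,[.61,.036,.133],z); print(q,r.round(2),len(px))
E
```

```text
[0.40349451 0.00040401 0.23529045]
c [303.8 126.1] r 36.0
309 [301.9  74. ] z082 [[0.5338, -0.0561], [0.52, 0.0475]] z042 [ 0.5336 -0.0063] ends z042 [[0.5412, -0.0637], [0.5258, 0.0521]]
485 [255.1 116.9] z082 [[0.4998, 0.0397], [0.4568, 0.0349]] z042 [0.4802 0.0412] ends z042 [[0.5032, 0.0434], [0.4552, 0.0381]]
30 [274.8 123.7] z082 [[0.4759, 0.0121], [0.4748, 0.0205]] z042 [0.4757 0.0175] ends z042 [[0.4765, 0.0126], [0.4753, 0.0219]]
89 [294.3 128.8] z082 [[0.479, -0.014], [0.4666, 0.0048]] z042 [ 0.473  -0.0061] ends z042 [[0.4801, -0.0166], [0.4662, 0.0044]]
52 [257.6 147.2] z082 [[0.4537, 0.0268], [0.4417, 0.0374]] z042 [0.446  0.0346] ends z042 [[0.4517, 0.029], [0.4384, 0.0408]]
knob_grip [(0.96, array([308., 125.]), array([ 0.4785, -0.0194]))]
knob_pointer [(0.76, array([286., 135.]), array([0.4655, 0.0037]))]
index [(0.9, array([281., 124.]), array([0.476 , 0.0096])), (0.56, array([68., 75.]), array([0.4946, 0.2299]))]
circle [304.125 123.125] 34.45 [ 0.4809 -0.0168]
circle [306.625 123.375] 35.825 [ 0.481  -0.0197]
circle [304.125 119.375] 38.1 [ 0.4851 -0.0161]
lid c [272.76967515 -17.16275721]
[0.61104753 0.03523305 0.13378755] [0.45 0.43 1.37] 3
```

```bash
python3 - <<'E'
from h import *
K=np.array([.4809,-.0168])
for p in (ctrl.snapshot("wrist"),ctrl.snapshot("scene")):
    im=p["color"].min(2).astype(np.float32)
    for r in(.027,.031,.035,.038):
        v=[]
        for a in range(0,360,10):
            x=proj(p,[K[0]+r*np.cos(np.radians(a)),K[1]+r*np.sin(np.radians(a)),.042]); v.append(int(cv2.getRectSubPix(im,(1,1),(float(x[0]),float(x[1])))[0,0]))
        print(r,v)
    print(proj(p,[*K,.082]).round(1),proj(p,[*K,.042]).round(1))
for r in(.0,):
    pass
p=ctrl.snapshot("wrist"); im=p["color"].min(2)
print(im[96:152:2,262:346:3])
E
```

```text
0.027 [114, 119, 114, 118, 119, 101, 97, 71, 70, 70, 86, 67, 61, 67, 60, 71, 76, 102, 116, 118, 112, 115, 117, 117, 118, 114, 117, 117, 115, 53, 58, 56, 108, 119, 117, 117]
0.031 [114, 117, 116, 117, 119, 114, 116, 114, 115, 89, 192, 70, 71, 82, 113, 114, 118, 119, 116, 119, 112, 116, 118, 121, 115, 118, 116, 116, 115, 77, 80, 80, 116, 117, 117, 115]
0.035 [114, 118, 116, 118, 116, 115, 118, 116, 116, 117, 194, 70, 70, 114, 116, 113, 116, 119, 118, 119, 114, 116, 118, 115, 118, 115, 114, 116, 118, 117, 114, 118, 117, 116, 119, 114]
0.038 [110, 112, 111, 113, 112, 113, 113, 114, 112, 112, 219, 67, 69, 109, 117, 113, 115, 117, 116, 118, 114, 117, 120, 115, 115, 114, 118, 117, 115, 120, 114, 114, 115, 113, 114, 110]
[307.  122.2] [304.3 123. ]
0.027 [77, 78, 81, 69, 59, 55, 47, 33, 27, 21, 28, 15, 10, 16, 9, 9, 12, 6, 16, 23, 20, 28, 60, 71, 71, 72, 70, 69, 71, 69, 69, 71, 71, 68, 69, 68]
0.031 [98, 123, 89, 95, 75, 68, 70, 53, 68, 33, 103, 38, 10, 12, 5, 11, 9, 11, 37, 21, 38, 75, 74, 73, 71, 69, 68, 69, 69, 70, 70, 70, 69, 67, 87, 90]
0.035 [114, 115, 115, 114, 81, 67, 66, 70, 74, 65,
[... 2868 characters left out ...]
 78  45  46  47  47 100 118 101  92  70  52  50  53  55  55  55  55  56
   75 115 120 116 116 116  76  56  39   0]
 [117  52  55  54  47 110 117 116 112  80  69  52  50  52  54  53  54  72
  114 121 119 116 117 110  58  57  39   0]
 [148  55  55  55  54  71 118 116 115 112  96  75  69  82  70  87  93 114
  118 120 119 116 118  81  59  55  35   0]
 [154  55  56  55  55  52 109 116 114 115 117 115 115 116 115 117 114 116
  117 119 120 116 110  57  57  56  28   0]
 [155  54  54  54  56  53  72 117 113 116 117 119 117 116 118 116 114 117
  117 121 120 114  77  56  57  55  30   0]
 [135  53  53  54  55  54  54  87 114 114 117 118 117 116 119 115 113 117
  117 120 120  81  55  56  58  55  28   0]]
```

```bash
python3 - <<'E'
from h import *
print(tool()[0]); plan([(.481,-.0165,.11,-56.6),(.481,-.0165,.032,-56.6)],-.36)
E
```

```text
[0.40318005 0.00055502 0.2357314 ]
[0.187, 0.068, 0.314] 0.0893 -0.36 rows 4
[0.195, -0.042, 0.314] 0.0893 -0.36 rows 4
--at [ 4.81e-01 -1.60e-02  1.10e-01 -5.66e+01]
[0.0, -0.0, 0.39] -0.0 -0.36 rows 2
--at [ 4.81e-01 -1.60e-02  3.20e-02 -5.66e+01]
```

>>> {"method": "carry_out", "body": {"deltas": [[[0.187, 0.068, 0.314, 0.0893, -0.36], [0.187, 0.068, 0.314, 0.0893, -0.36], [0.187, 0.068, 0.314, 0.0893, -0.36], [0.187, 0.068, 0.314, 0.0893, -0.36], [0.187, 0.068, 0.314, 0.0893, -0.36]]]}}

```text
clock: 44.95
tool_pos: [0.442, -0.008, 0.1728]
orientation: [180.0, 0.0, -24.6]
force: [0.3, -0.4, -1.0]
opening: 0.0279
gripper_force: 0.0
```

>>> {"method": "carry_out", "body": {"deltas": [[[0.195, -0.042, 0.314, 0.0893, -0.36], [0.195, -0.042, 0.314, 0.0893, -0.36], [0.195, -0.042, 0.314, 0.0893, -0.36], [0.195, -0.042, 0.314, 0.0893, -0.36], [0.195, -0.042, 0.314, 0.0893, -0.36]]]}}

```text
clock: 45.45
tool_pos: [0.4811, -0.0164, 0.1101]
orientation: [180.0, 0.0, -56.5]
force: [-0.4, -0.0, 0.6]
opening: 0.0281
gripper_force: 0.0
```

>>> {"method": "carry_out", "body": {"deltas": [[[0, 0, 0, 0, -0.36], [0, 0, 0, 0, -0.36], [0, 0, 0, 0, -0.36]]]}}

```text
clock: 45.75
tool_pos: [0.481, -0.0163, 0.1106]
orientation: [-180.0, -0.0, -56.5]
force: [-0.1, 0.2, 0.2]
opening: 0.0279
gripper_force: 0.0
```

```bash
python3 - <<'E'
from h import *
o=ctrl.get_obs();print(o["tool_pos"],o["orientation"],o["opening"]); plan([(.481,-.0165,.032,-56.6)],-.36)
E
```

```text
[ 0.48104551 -0.01625551  0.11055414] [-1.79963044e+02 -7.22583145e-03 -5.64858692e+01] 0.027892884277578307
[0.001, 0.001, 0.393] 0.0003 -0.36 rows 2
--at [ 4.81e-01 -1.60e-02  3.20e-02 -5.66e+01]
```

>>> {"method": "carry_out", "body": {"deltas": [[[0, 0, 0.1, 0, -0.36], [0, 0, 0.2, 0, -0.36], [0, 0, 0.3, 0, -0.36], [0, 0, 0.39, 0, -0.36], [0, 0, 0.39, 0, -0.36]]]}}

```text
clock: 46.25
tool_pos: [0.4793, -0.0168, 0.0305]
orientation: [179.8, 0.1, -56.6]
force: [0.3, 0.3, 0.2]
opening: 0.0282
gripper_force: 0.0
```

>>> {"method": "carry_out", "body": {"deltas": [[[0, 0, 0, 0, -1], [0, 0, 0, 0, -1], [0, 0, 0, 0, -1], [0, 0, 0, 0, -1], [0, 0, 0, 0, -1]]]}}

```text
clock: 46.75
tool_pos: [0.4819, -0.0161, 0.0333]
orientation: [-179.9, -0.0, -56.6]
force: [-1.1, 1.5, 7.2]
opening: 0.0134
gripper_force: 30.0
```

>>> {"method": "carry_out", "body": {"deltas": [[[0, 0, 0, 0.017, -1], [0, 0, 0, 0.034, -1], [0, 0, 0, 0.052, -1], [0, 0, 0, 0.069, -1], [0, 0, 0, 0.069, -1]]]}}

```text
clock: 47.25
tool_pos: [0.4812, -0.0163, 0.0333]
orientation: [-179.9, -0.0, -81.7]
force: [-2.3, 0.3, 10.5]
opening: 0.014
gripper_force: 30.0
```

>>> {"method": "carry_out", "body": {"deltas": [[[0, 0, 0, 0, -1], [0, 0, 0, 0, -1], [0, 0, 0, 0, -0.36], [0, 0, 0, 0, -0.36], [0, 0, 0, 0, -0.36]]]}}

```text
clock: 47.75
tool_pos: [0.4809, -0.0164, 0.0322]
orientation: [180.0, 0.0, -81.5]
force: [0.2, -0.0, -0.6]
opening: 0.0266
gripper_force: 0.0
```

>>> {"method": "carry_out", "body": {"deltas": [[[0, 0, -0.1, 0, -0.36], [0, 0, -0.25, 0, -0.36], [0, 0, -0.45, 0, -0.36], [-0.2, 0, -0.65, 0, -0.36], [-0.4, 0, -0.85, 0, -0.36]]]}}

```text
clock: 48.25
tool_pos: [0.4701, 0.0536, 0.1944]
orientation: [-180.0, 0.0, -81.6]
force: [0.5, 0.7, -0.3]
opening: 0.0279
gripper_force: 0.0
```

>>> {"method": "carry_out", "body": {"deltas": [[[0, 0, -0.1, 0, -0.36], [0, 0, -0.1, 0, -0.36], [0, 0, -0.1, 0, -0.36], [0, 0, -0.1, 0, -0.36]]]}}

```text
clock: 48.65
tool_pos: [0.4698, 0.0531, 0.2119]
orientation: [179.9, -0.0, -81.5]
force: [-0.2, 0.5, -0.7]
opening: 0.028
gripper_force: 0.0
```

```bash
python3 - <<'E'
from knob import *
o=ctrl.get_obs();print(o["tool_pos"],o["orientation"]); p=ctrl.snapshot("wrist"); print("cam",-np.array(p["R"]).T@p["t"]); look(p,(.481,-.0168))
E
```

```text
[0.46979103 0.05307468 0.21186657] [ 1.79895669e+02 -1.90473060e-02 -8.14940989e+01]
cam [ 0.48001813 -0.01440733  0.399429  ]
c [280.9 128.7] r 36.0
817 [229.4 128.9] z082 [[0.5356, -0.0572], [0.5251, 0.0425]] z042 [ 0.5375 -0.0082] ends z042 [[0.5426, -0.0626], [0.5307, 0.0497]]
92 [281.5 143.3] z082 [[0.4799, -0.0135], [0.4766, 0.0087]] z042 [ 0.4781 -0.0013] ends z042 [[0.4798, -0.0134], [0.4761, 0.0116]]
13 [281.5 159.8] z082 [[0.4763, 0.0107], [0.4754, 0.0166]] z042 [0.4753 0.0169] ends z042 [[0.4758, 0.0138], [0.4748, 0.0205]]
185 [266.7 178. ] z082 [[0.5011, 0.0358], [0.4737, 0.0318]] z042 [0.4892 0.0401] ends z042 [[0.5037, 0.0422], [0.4729, 0.0376]]
118 [296.9 177.9] z082 [[0.4463, 0.0277], [0.4706, 0.0313]] z042 [0.4547 0.0348] ends z042 [[0.442, 0.033], [0.4695, 0.0371]]
knob_grip []
knob_pointer [(0.75, array([282., 156.]), array([0.4758, 0.0093]))]
index [(0.73, array([278., 155.]), array([0.4804, 0.0091]))]
circle [281.875 129.375] 35.875 [ 0.4798 -0.0163]
circle [283.875 127.875] 38.075 [ 0.4779 -0.0182]
circle [279.375 128.125] 38.35 [ 0.4828 -0.0172]
```

```bash
python3 - <<'E'
from plant import ctrl
print(ctrl.close_job())
E
```

```text
the job is handed in; nothing more can be done
None
```

I handed the job in at about 49 s. Both packs are in the bay, the lid is seated with all six tabs pressed home, and after that I turned the knob clockwise until its pointer lined up with the tick. That turn was only about 0.43 rad, not the 0.9–2.0 rad you stated, and I couldn't check the packs once the lid was on.

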